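# Tighten the slotted screw of a carver's wedge clamp

### The arm

A 6-joint arm with a two-finger parallel gripper is mounted at the origin on the work surface. World frame = base frame: x ahead of the robot, y to its left, z up, the work surface at z = 0. Lengths are in m, angles in degrees, forces in N, time in s.
With the tool pointing down it reaches from about 0.4 to 0.825 m from the base axis. Payload 7 kg.
Tool frame: the origin (TCP) lies midway between the tips of the shut fingers; the grasp point (between the pads) lies 19 mm behind it; z points along the fingers, y is the direction in which the jaws open and shut (so a half turn about z gives the same grasp; the last joint's range is limited). The gripper opens to 88 mm and grips with 3 to 60 N. Pads are 19 mm wide; open, the fingers measure 130 mm over their backs; the gripper's body (78 mm by 193 mm) begins 47 mm behind the grasp point.
Start: joints at [-48.466, 20.546, 0.682, 0, -70.136, -16.507], TCP at [0.286, -0.612, 0.227] pointing down, gripper open.
Joint ranges: [-176.03, 176.03], [-82.01, 121.73], [-58.28, 71.71], [-173.87, 95.51], [-174.79, -0.11], [-173.66, 173.66]. Speed limits (degrees/s): [136.94, 136.94, 172.46, 180, 180, 180].

### API

Orientations are given as [roll, pitch, yaw] about the fixed x, y, z axes, in that order (R = Rz(yaw) Ry(pitch) Rx(roll)).
In Python, from plant import ctrl, snapshot gives the robot as it stands.
- The arm moves only by the shell command python3 -m pendant 'ROWS'. ROWS is JSON, a list of rows, each a list of 7 numbers: the shift along the tool's x, y, z in m, then the turn, a rotation vector about the tool's x, y, z in rad, then the opening, from -1 (shut) to 1 (fully open), so that 0 is half open. In form: [[x, y, z, ax, ay, az, jaw], ...]. A call has 1 to 12 rows; each row is the pose to reach, as a shift and turn from the pose commanded when the call began, along the tool's axes at that moment; what a row does not reach only later rows make up. A row lasts 1/8 s, in which the tool goes at most 62.5 mm and 10.7 degrees, less where a joint would pass 70% of its speed; a pose out of reach is approached as far as the arm can. A call with a gripper value outside its range is refused whole. The fingers move at their own pace and stop on an object; the grip force is fixed at half the most. Time passes only in rows, so rows that repeat a pose let the fingers close. It gives the time, the measured TCP pose, the force and the opening at its end, in the units of the state.
- ctrl.get_obs(): the state, without advancing time (a new reading comes with each control period).
- snapshot(name): name is "side" or "top"; returns a dict with "image" (384x512x3 uint8, blue, green, red), "mtx" (3x3 intrinsics, pixels), "eye" and "attitude" of the camera in the world. Camera axes: x right, y up, looking along -z (the intrinsics and any distortion apply to the point x, -y, -z); pixel columns grow to the right and rows downward; lengths in m; the calibration is good to about 2 mm. A picture is of the moment at which its call begins. There is no depth.
- ctrl.close_job(): hands the job in, once; it reports no verdict.
The state is a dict: "clock": time; "joint_pos": joint angles; "qvel": joint speeds; "tau": joint torques, N m; "tool_pos": TCP position; "orientation": TCP orientation; "force": force on the tool from outside, world axes, zero at the start; "moment": the same for the moment, N m; "opening": finger opening in m.
Only numpy, scipy, OpenCV 4.12 (cv2) and the standard library are available. Lean on these libraries where they do the work, as an engineer would, in place of code of your own. Each camera call takes 0.05 s, during which the arm holds its last target.

### The job

Take the flat-bladed screwdriver out of the tool rack, fit its blade into the slot of the screw on the clamp's sloping face, and turn the screw clockwise until it is fully home against its stop, so that the jaw closes on the bone plaque. Then put the screwdriver back in its own hole of the rack, hanging freely, and leave everything else where it stands.

Things in the scene. Friction and masses are not known exactly. Their poses are not given: they have to be found in the camera images.
- driver: Flat-bladed screwdriver, loose, 0.12 kg, hanging upright in one of the rack's holes. Origin on its axis at the handle's underside, which rests on the rack's top (97 mm up); z up along the handle. Handle dark wood, square 26 x 26 mm, flats facing its x and y, z = 0 to 85 mm (the neighbours' are round). Ferrule below it: radius 8.5 mm to z = -6, tapering to 5.5 at z = -12 mm.
- blade_tip (a point): Middle of the screwdriver blade's straight end edge, on its axis, 78 mm below driver's origin; same axes as driver. The blade is 16 mm wide along y, 3 mm thick along x and 16 mm long; above it runs the 8 mm shank.
- clamp: Fixed wedge clamp, base 190 (x) x 130 (y) x 14 mm. Origin at the centre of its underside, z up. Its 90 mm wide sloping face looks up and to -x, normal 35 degrees off vertical; it carries the screw at (-35, 0, 75) mm, and ends 100 mm up at x = 12 mm. Behind it (+x): movable jaw, bone plaque (to 87 mm high), back jaw.
- slot (a point): Centre of the slotted screw's flat top, at the slot's mouth, 9 mm above the sloping face. z: the screw's axis, out of the face; x: along the slot, turning with the screw. Steel head 23 mm in diameter; slot right across it, 6 mm wide, 6 mm deep. A fixed collar, 25 mm bore, 33 mm outside, surrounds the head and stands 2.5 mm above it.
- screw (a joint): Angle of the screw, rad, growing clockwise as one looks at its head. Stops at 0 and 1.95; 1.95 is home, jaw against the plaque. Starts at 0.3 to 1.0. It does not move along its axis, turns with about 0.12 N m of friction and stays where it is left. At 0 the slot runs straight up and down the slope.
- rack: Fixed wooden tool rack. Origin at the centre of its underside, z up. Top board 60 (x) x 196 (y) mm, 12 mm thick, upper face at 97 mm, on two end legs; base board 90 x 220 mm. Three square through-holes of 20 mm at x = 0, y = -65, 0 and 65 mm; each holds one tool, in any order.
- awl: Loose bystander hanging in the rack: awl with a waisted round handle, 27 mm in diameter, 85 mm high, round pointed blade. Origin and z as the screwdriver's.
- rasp: Loose bystander hanging in the rack: round rasp with a plain round handle, 27 mm in diameter, 70 mm high, round steel. Origin and z as the screwdriver's.
- vase: Loose bystander: small bone vase, 60 mm in diameter, 115 mm high, origin at its foot.
- jar: Loose bystander: glass jar, 56 mm in diameter, 60 mm high, origin at its foot.
- brush: Loose bystander: flat brush lying on the table, 160 mm long along its x, origin under its middle.
- mallet: Loose bystander: small hammer lying on the table, 200 mm long along its x, origin under its middle.
- offcut: Loose bystander: bone offcut 45 x 25 x 16 mm, origin at the centre of its underside.
- cork_block: Loose bystander: cork block 60 x 45 x 30 mm, origin at the centre of its underside.
Things that resemble listed ones, but are neither listed nor needed, are in the scene too. What is shaped like the driver but blue is not meant.

How it is judged:
By the outcome, as a careful person would: the job done as asked, in the order asked, and still so for the second after the job is handed in, with the robot touching nothing.
It also fails if it takes over 64 s, if anything falls off the work surface, if the arm or the gripper's body presses on something with over 40 N, if the wrist force passes 120 N, or if a joint passes its speed limit or range.

## Working session

There is one attempt and no reset: what is moved stays moved. The work goes in short steps, Python scripts to look and compute and a shell command to move; the robot and the scene stay as the last step left them, time stands still between calls to the robot, and variables do not carry over. Pictures are saved under pics/ and viewed, and the job is handed in when it is done.

```bash
ls; mkdir -p pics; python3 - <<'E'
from plant import ctrl,snapshot
import cv2
for n in("side","top"):
    s=snapshot(n);cv2.imwrite(f"pics/{n}0.png",s["image"]);print(n,s["mtx"],s["eye"],s["attitude"],[k for k in s])
print(ctrl.get_obs())
E
```

```text
pics
side [[366.02748324   0.         257.23890502]
 [  0.         366.02748324 194.28764885]
 [  0.           0.           1.        ]] [0.29152367 0.69067133 0.71793942] [  51.22423561   -1.30840611 -158.31950383] ['image', 'mtx', 'eye', 'attitude']
top [[364.90137233   0.         255.95233357]
 [  0.         364.90137233 193.62911603]
 [  0.           0.           1.        ]] [ 0.41677842 -0.04269859  1.18549949] [  8.60682837   0.84131337 -90.7456953 ] ['image', 'mtx', 'eye', 'attitude']
{'clock': 0.1, 'joint_pos': array([-4.84671000e+01,  2.05900695e+01,  6.37458863e-01, -1.74812417e-02,
       -7.01355558e+01, -1.65066811e+01]), 'qvel': array([-0.08188639, -0.17684488,  0.03045392,  0.00766156,  0.04344109,
        0.03097224]), 'tau': array([-3.07535149e-03, -5.84161770e+01,  2.93749666e+01,  7.01547101e+00,
        1.01625390e-02, -5.44839634e-05]), 'tool_pos': array([ 0.28532621, -0.61123537,  0.22567439]), 'orientation': array([ 1.79910798e+02, -9.29599224e-03, -1.54979727e+02]), 'force': array([-0.15822373, -0.21782488, -0.10025816]), 'moment': array([ 0.00183901, -0.02176636,  0.01704769]), 'opening': 0.08769155135626623}
```

View pics/side0.png

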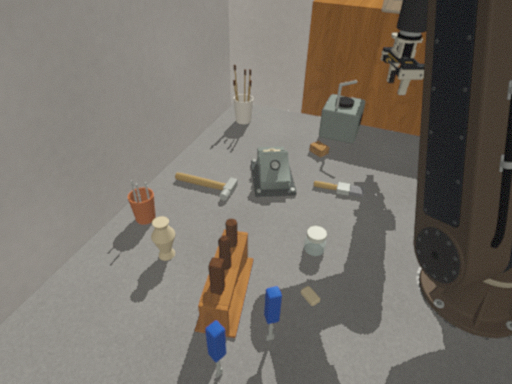

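View pics/top0.png

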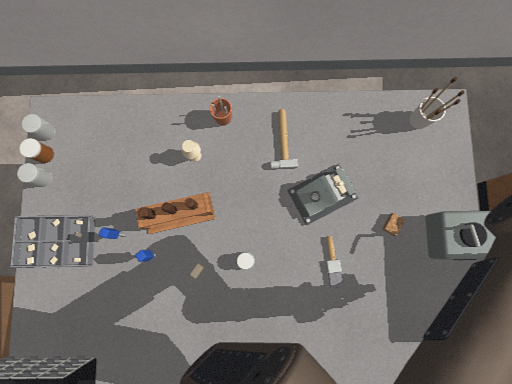

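```bash
cat > h.py <<'E'
import numpy as np, cv2
from scipy.spatial.transform import Rotation as R
import pickle
def rot(a): return R.from_euler('xyz',a,degrees=True).as_matrix()
def ray(s,u,v):
    K=s["mtx"]; d=np.array([(u-K[0,2])/K[0,0],-(v-K[1,2])/K[1,1],-1.0])
    return np.array(s["eye"]),rot(s["attitude"])@d
def onplane(s,u,v,z):
    e,d=ray(s,u,v); return e+d*(z-e[2])/d[2]
def tri(pairs):
    A=np.zeros((3,3));b=np.zeros(3)
    for s,u,v in pairs:
        e,d=ray(s,u,v);d=d/np.linalg.norm(d);P=np.eye(3)-np.outer(d,d);A+=P;b+=P@e
    p=np.linalg.solve(A,b)
    return p
def proj(s,p):
    c=rot(s["attitude"]).T@(np.array(p)-s["eye"]);K=s["mtx"]
    return np.array([K[0,0]*c[0]/-c[2]+K[0,2],K[1,1]*c[1]/c[2]+K[1,2]])
def crop(s,x0,y0,x1,y1,f,name):
    cv2.imwrite("pics/"+name,cv2.resize(s["image"][y0:y1,x0:x1],None,fx=f,fy=f,interpolation=cv2.INTER_CUBIC))
E
python3 - <<'E'
from h import *
from plant import snapshot
S={n:snapshot(n) for n in("side","top")}
pickle.dump(S,open("s0.pkl","wb"))
crop(S["top"],130,185,225,240,8,"t_rack.png")
crop(S["top"],280,160,365,230,9,"t_clamp.png")
crop(S["side"],190,210,265,335,4.8,"s_rack.png")
crop(S["side"],240,140,305,205,9,"s_clamp.png")
E
```

```text
(no output)
```

View pics/t_rack.png

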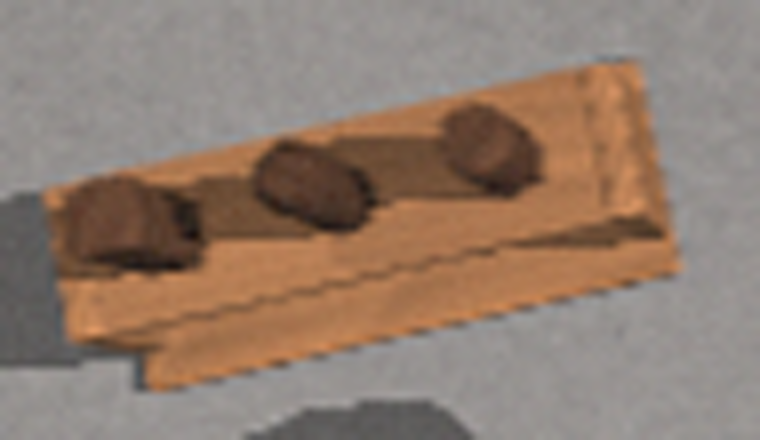

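View pics/t_clamp.png

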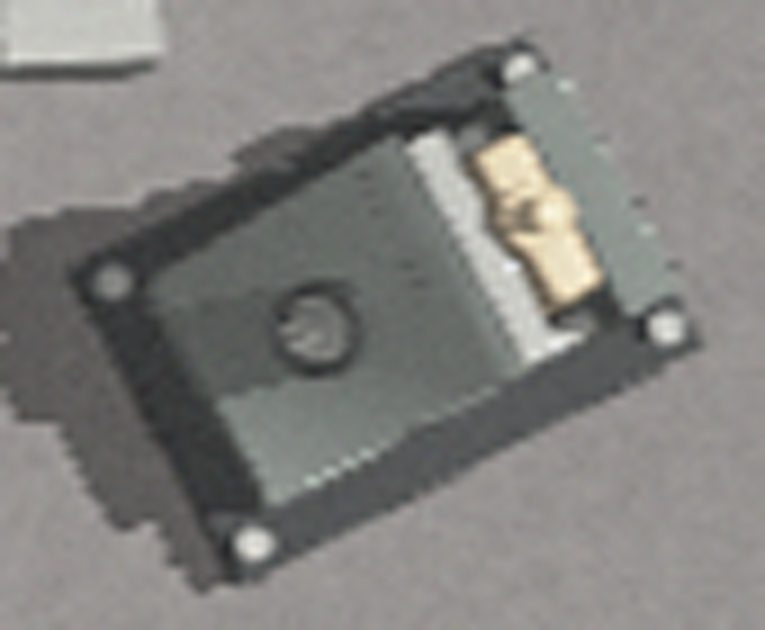

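View pics/s_rack.png

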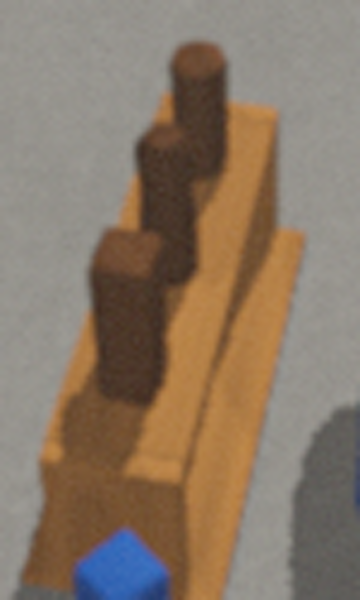

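View pics/s_clamp.png

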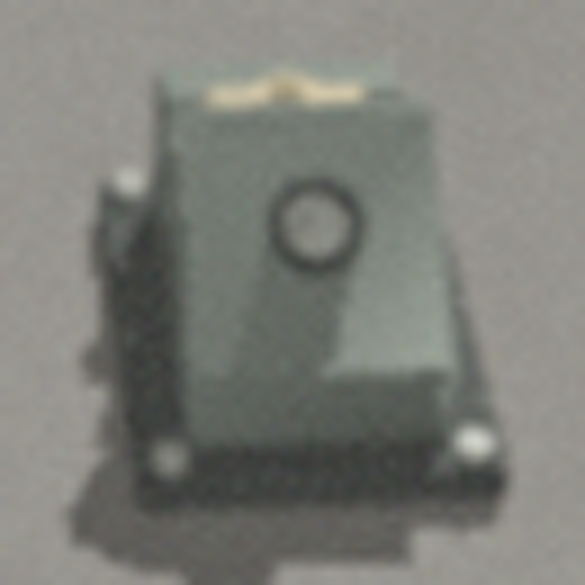

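```bash
python3 - <<'E'
from h import *
S=pickle.load(open("s0.pkl","rb"));T,D=S["top"],S["side"]
crop(T,140,200,162,224,25,"t_h.png")
crop(D,205,252,228,300,12,"s_h.png")
crop(T,304,186,324,208,25,"t_slot.png")
crop(D,265,155,285,175,25,"s_slot.png")
# clamp base corners z=.014
import numpy as np
pc=[(-95,65),(-95,-65),(95,-65),(95,65)]
px=[(75,270),(235,583),(700,340),(520,40)]
W=np.array([onplane(T,280+(u+.5)/9-.5,160+(v+.5)/9-.5,.014) for u,v in px])
for i in range(4): print(W[i].round(4), np.linalg.norm(W[i]-W[i-1]).round(4))
# driver, blues
E
```

```text
[ 0.6061 -0.1317  0.014 ] 0.1835
[ 0.4925 -0.1856  0.014 ] 0.1257
[ 0.5772 -0.355   0.014 ] 0.1894
[ 0.6884 -0.2957  0.014 ] 0.126
```

View pics/t_h.png

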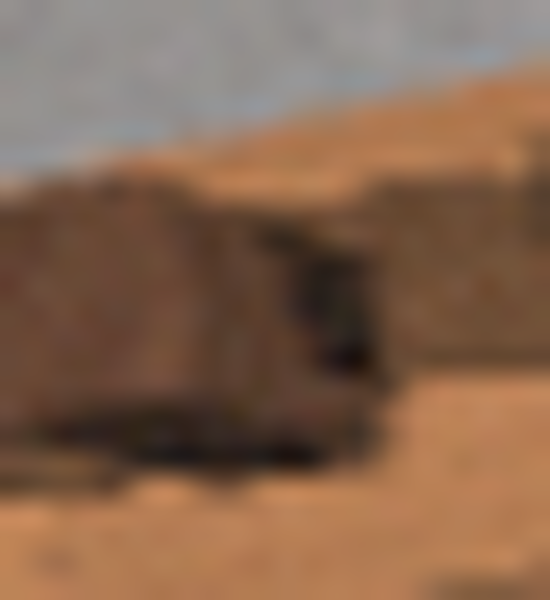

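View pics/s_h.png

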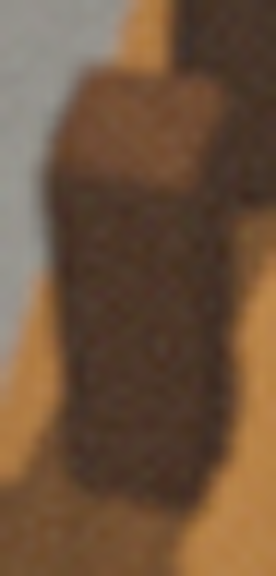

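View pics/t_slot.png

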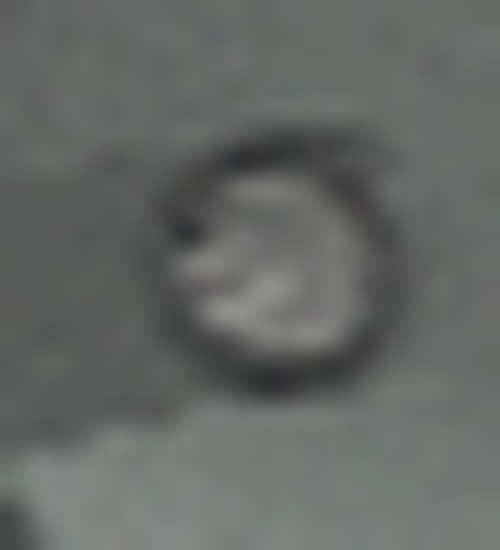

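View pics/s_slot.png

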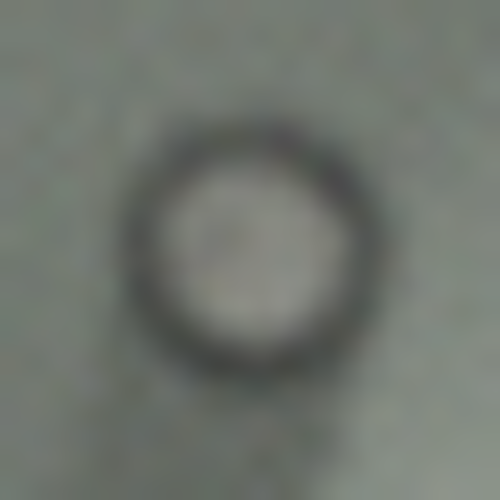

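```bash
python3 - <<'E'
from h import *
S=pickle.load(open("s0.pkl","rb"));T,D=S["top"],S["side"]
c=lambda u,v,f,x0,y0:(x0+(u+.5)/f-.5,y0+(v+.5)/f-.5)
a=c(276,266,25,304,186);b=c(255,250,25,265,155)
p=tri([(T,*a),(D,*b)]);print("slot",a,b,p.round(4),proj(T,p)-a,proj(D,p)-b)
# handle top
W=np.array([onplane(D,*c(u,v,12,205,252),.182) for u,v in[(85,68),(222,88),(200,193),(50,180)]])
print(W.round(4),W.mean(0)); 
for i in range(4): d=W[i]-W[i-1];print(np.hypot(*d[:2]).round(4),np.degrees(np.arctan2(d[1],d[0])).round(1))
m=c(140,240,12,205,252)
# rack top corners via top view z=.097
for u,v in[(46,188),(70,340),(610,220),(585,70)]: print(onplane(T,*c(u,v,8,130,185),.097).round(4))
for u,v in[(150,390),(680,270)]: print("base",onplane(T,*c(u,v,8,130,185),.01).round(4))
# blue centroid
for n,s in S.items():
    hsv=cv2.cvtColor(s["image"],cv2.COLOR_BGR2HSV);mk=cv2.inRange(hsv,(105,150,60),(130,255,255))
    k,l,st,ce=cv2.connectedComponentsWithStats(mk)
    print(n,[(x[4],ce[i].round(1)) for i,x in enumerate(st) if i and x[4]>15])
E
```

```text
slot (314.56, 196.16) (274.72, 164.52) [ 0.574  -0.2069  0.0832] [-0.05508214 -0.21004096] [0.21044272 0.03925539]
[[0.5359 0.2799 0.182 ]
 [0.5139 0.2752 0.182 ]
 [0.5077 0.2958 0.182 ]
 [0.5304 0.3024 0.182 ]] [0.5219837 0.288307  0.182    ]
0.0232 -76.3
0.0225 -167.9
0.0215 106.7
0.0236 16.5
[0.5433 0.3353 0.097 ]
[0.486  0.3242 0.097 ]
[0.5281 0.1223 0.097 ]
[0.5852 0.1322 0.097 ]
base [0.471  0.3205 0.01  ]
base [0.5163 0.107  0.01  ]
side [(np.int32(448), array([272.6, 304.4])), (np.int32(547), array([215.6, 340.3]))]
top [(np.int32(164), array([108.6, 233. ])), (np.int32(155), array([144.1, 255.2]))]
```

```bash
cat >> h.py <<'E'
def togo(P,yaw=None,Rt=None,ob=None):
    "shift in tool axes and rotvec to reach world P, R"
    from plant import ctrl
    o=ob or ctrl.get_obs(); R0=rot(o["orientation"])
    if Rt is None: Rt=rot([180,0,yaw])
    return (R0.T@(np.array(P)-o["tool_pos"])).round(4), R.from_matrix(R0.T@Rt).as_rotvec().round(4)
E
python3 - <<'E'
from h import *
S=pickle.load(open("s0.pkl","rb"));T,D=S["top"],S["side"]
print("handle from top",onplane(T,143.75,212.5,.182))
p=tri([(T,108.6,233),(D,215.6,340.3)]);print(p,proj(T,p),proj(D,p))
p=tri([(T,144.1,255.2),(D,272.6,304.4)]);print(p,proj(T,p),proj(D,p))
print(togo([.522,.289,.27],-77))
# enhanced slot
t=T["image"][186:208,304:324].astype(float);g=t.mean(2)
g=cv2.resize(np.clip((g-90)*4,0,255).astype(np.uint8),None,fx=25,fy=25,interpolation=cv2.INTER_NEAREST);cv2.imwrite("pics/e.png",g)
E
```

```text
handle from top [0.52068807 0.28184273 0.182     ]
[0.46871005 0.40131049 0.12474673] [108.54808556 232.82336978] [215.9049104  340.36045147]
[0.40298521 0.29543358 0.12407545] [144.10825978 255.24478443] [272.53185731 304.38650251]
(array([-0.5952,  0.7158, -0.0434]), array([ 1.000e-03,  6.000e-04, -1.361e+00]))
```

View pics/e.png

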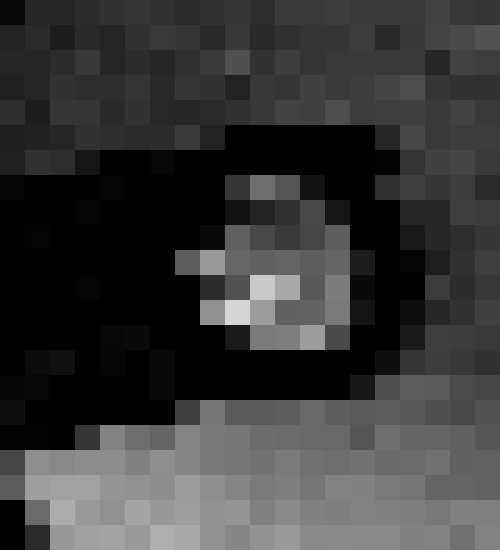

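```bash
python3 -m pendant '[[0,0,-0.05,0,0,0,1],[-0.595,0.716,-0.044,0,0,-1.361,1],[-0.595,0.716,-0.044,0,0,-1.361,1],[-0.595,0.716,-0.044,0,0,-1.361,1],[-0.595,0.716,-0.044,0,0,-1.361,1],[-0.595,0.716,-0.044,0,0,-1.361,1],[-0.595,0.716,-0.044,0,0,-1.361,1],[-0.595,0.716,-0.044,0,0,-1.361,1],[-0.595,0.716,-0.044,0,0,-1.361,1],[-0.595,0.716,-0.044,0,0,-1.361,1],[-0.595,0.716,-0.044,0,0,-1.361,1],[-0.595,0.716,-0.044,0,0,-1.361,1]]'; python3 - <<'E'
from h import *
from plant import ctrl,snapshot
print(togo([.522,.289,.27],-77)); print(ctrl.get_obs())
S={n:snapshot(n) for n in("side","top")}
pickle.dump(S,open("s1.pkl","wb"))
cv2.imwrite("pics/t1.png",S["top"]["image"]);crop(S["side"],235,135,310,210,8,"s1.png")
crop(S["top"],304,186,324,208,25,"t_slot1.png")
E
```

```text
clock: 1.7
tool_pos: [0.46, 0.0555, 0.2725]
orientation: [-179.9, 0.0, -77.0]
force: [2.0, -0.4, 0.1]
opening: 0.0877
(array([-0.2134, -0.1131,  0.0027]), array([-0.001 ,  0.0003,  0.0006]))
{'clock': 1.7, 'joint_pos': array([ 3.13422057e+01, -1.66378457e+00, -2.04889785e+01,  1.12783144e-03,
       -7.11135210e+01, -1.83055618e+01]), 'qvel': array([ 50.82881951,  17.12162962,  15.34323322,   0.12278546,
         1.50807872, -50.61477546]), 'tau': array([ -4.63618711, -30.43966413,  27.7378428 ,   6.68858349,
        -0.19367343,   1.36449795]), 'tool_pos': array([0.45996552, 0.05554926, 0.27251382]), 'orientation': array([-1.79941481e+02,  1.82352111e-02, -7.69629823e+01]), 'force': array([ 2.0052702 , -0.37711041,  0.10903291]), 'moment': array([-0.0346455 , -0.08834065, -0.01583671]), 'opening': 0.08765160287441358}
```

View pics/t1.png

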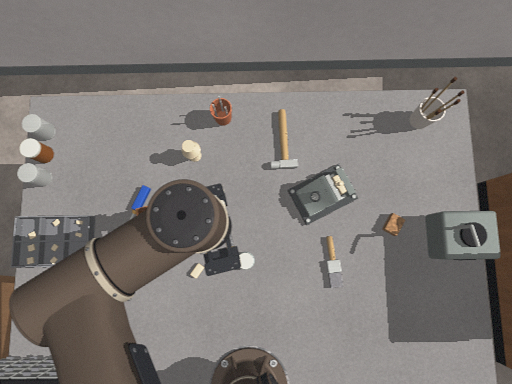

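View pics/s1.png

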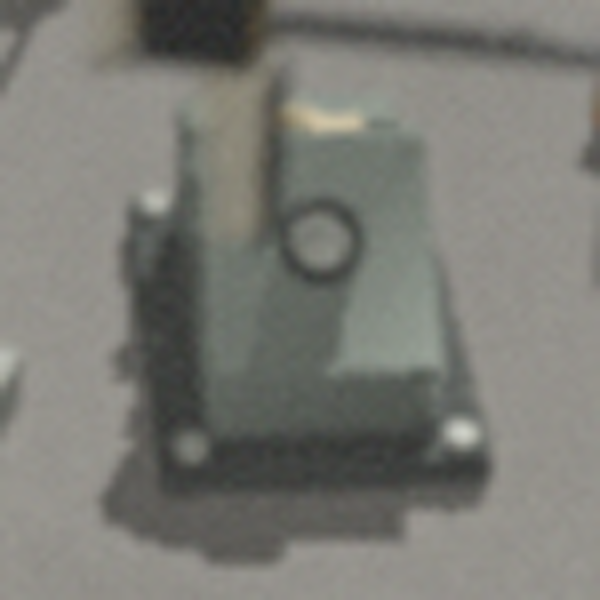

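View pics/t_slot1.png

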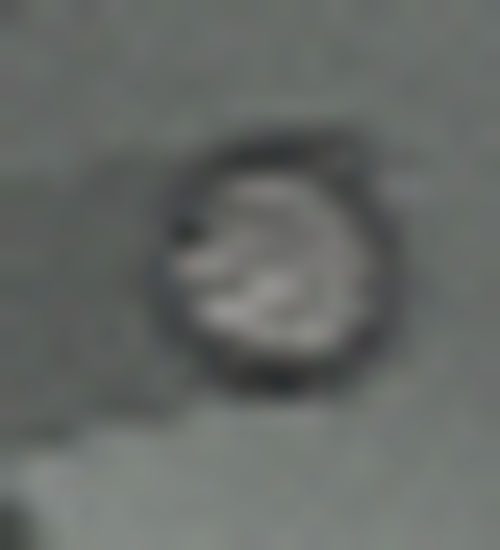

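```bash
python3 - <<'E'
from h import *
S=pickle.load(open("s1.pkl","rb"))
cv2.imwrite("pics/s1f.png",S["side"]["image"])
crop(S["top"],90,170,260,290,4.7,"t1c.png")
E
```

```text
(no output)
```

View pics/s1f.png

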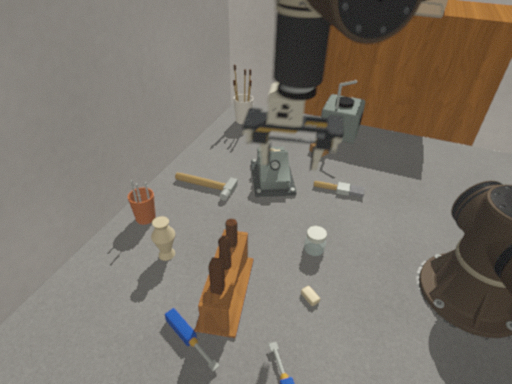

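View pics/t1c.png

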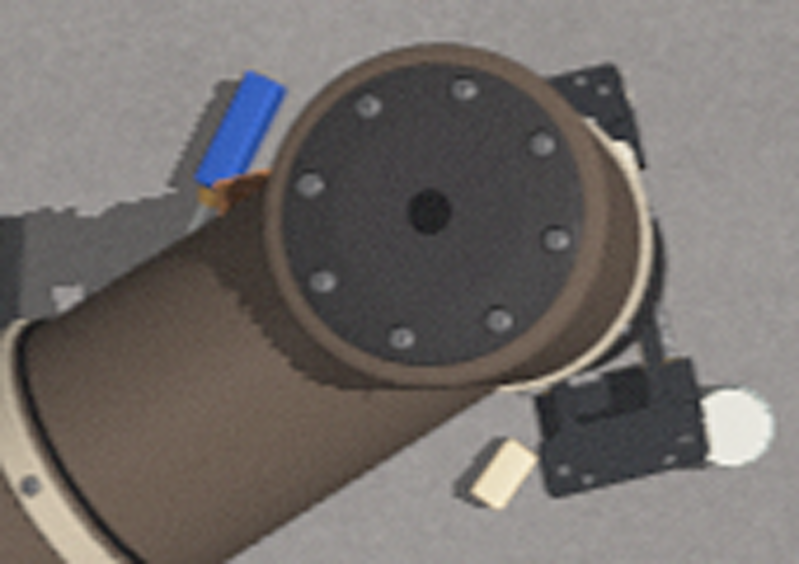

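```bash
python3 -m pendant '[[-0.213,-0.113,0.003,0,0,0,1],[-0.213,-0.113,0.003,0,0,0,1],[-0.213,-0.113,0.003,0,0,0,1],[-0.213,-0.113,0.003,0,0,0,1],[-0.213,-0.113,0.003,0,0,0,1],[-0.213,-0.113,0.003,0,0,0,1]]'; python3 - <<'E'
from h import *
from plant import ctrl,snapshot
print(togo([.522,.288,.133],-77)); print(ctrl.get_obs()["tool_pos"])
S={n:snapshot(n) for n in("side","top")}
pickle.dump(S,open("s2.pkl","wb"))
cv2.imwrite("pics/s2.png",S["side"]["image"])
E
```

```text
clock: 2.55
tool_pos: [0.5219, 0.286, 0.2686]
orientation: [179.9, -0.0, -77.0]
force: [0.3, -0.2, 0.0]
opening: 0.0875
(array([-0.002 , -0.0007,  0.1356]), array([ 0.0011, -0.0007,  0.0004]))
[0.52186114 0.28602565 0.268592  ]
```

View pics/s2.png

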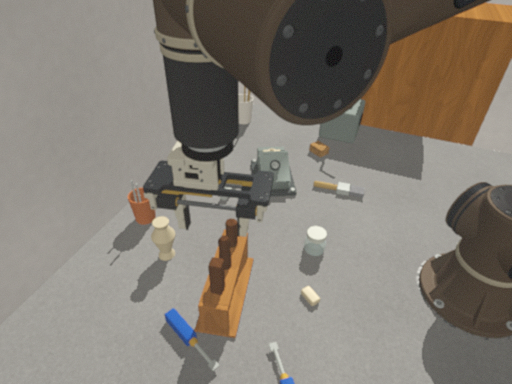

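```bash
python3 - <<'E'
from h import *
S=pickle.load(open("s2.pkl","rb"))
print(proj(S["side"],[.522,.286,.269]),proj(S["side"],[.522,.288,.182]))
crop(S["side"],140,150,290,340,3.1,"s2c.png")
E
```

```text
[214.3777338  228.57337554] [216.21781361 262.38681928]
```

View pics/s2c.png

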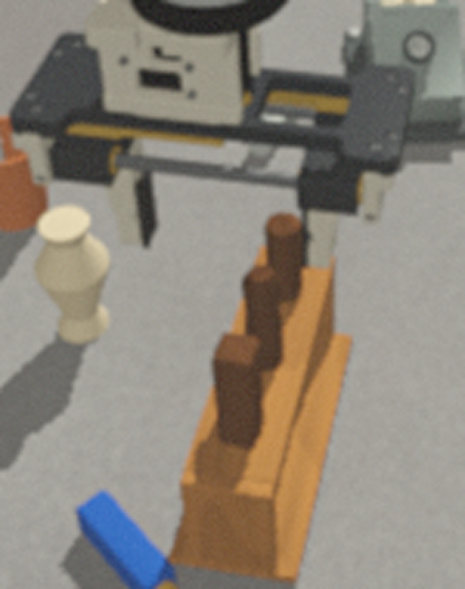

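The square dark handle at side (217, 275) is the driver. The two dark handles behind it are round (awl, rasp), and the blue ones are excluded.

```bash
python3 -m pendant '[[-0.002,0,0.05,0,0,0,1],[-0.002,0,0.1,0,0,0,1],[-0.002,0,0.12,0,0,0,1],[-0.002,0,0.135,0,0,0,1],[-0.002,0,0.135,0,0,0,1]]'; python3 - <<'E'
from h import *
from plant import snapshot
S={n:snapshot(n) for n in("side","top")}
crop(S["side"],120,160,290,340,3.3,"s3.png")
E
```

```text
clock: 3.28
tool_pos: [0.5216, 0.2875, 0.1339]
orientation: [180.0, -0.0, -77.0]
force: [-0.4, -0.1, 0.5]
opening: 0.0879
```

View pics/s3.png

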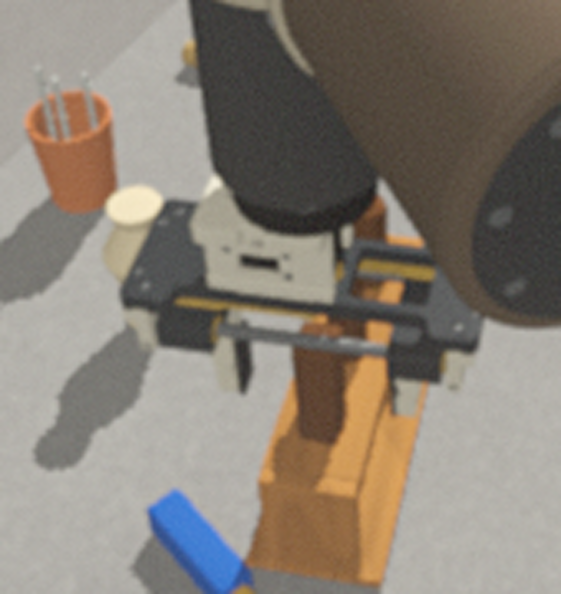

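```bash
python3 -m pendant '[[0,0,0,0,0,0,-1],[0,0,0,0,0,0,-1],[0,0,0,0,0,0,-1],[0,0,0,0,0,0,-1],[0,0,0,0,0,0,-1],[0,0,0,0,0,0,-1]]'; python3 -m pendant '[[0,0,0,0,0,0,-1],[0,0,-0.01,0,0,0,-1],[0,0,-0.03,0,0,0,-1],[0,0,-0.08,0,0,0,-1],[0,0,-0.14,0,0,0,-1],[0,0,-0.17,0,0,0,-1],[0,0,-0.17,0,0,0,-1]]';python3 - <<'E'
from h import *
from plant import snapshot,ctrl
S={n:snapshot(n) for n in("side","top")}
pickle.dump(S,open("s4.pkl","wb"))
cv2.imwrite("pics/s4.png",S["side"]["image"])
print(ctrl.get_obs())
E
```

```text
clock: 4.12
tool_pos: [0.5217, 0.2882, 0.1341]
orientation: [180.0, -0.0, -77.0]
force: [-0.5, -0.2, -0.5]
opening: 0.033
clock: 5.0
tool_pos: [0.5226, 0.2889, 0.3079]
orientation: [-179.7, 0.2, -77.0]
force: [0.1, -0.4, -2.2]
opening: 0.0262
{'clock': 5.1, 'joint_pos': array([ 4.76933747e+01,  1.08277058e+01, -2.57676696e+00, -3.29268240e-02,
       -7.65933275e+01, -3.46907835e+01]), 'qvel': array([-0.04406337,  1.12997294, -1.2819119 , -0.15780284,  0.31177364,
       -0.03365151]), 'tau': array([-2.84865301e-02, -4.83050895e+01,  3.21271884e+01,  7.77493358e+00,
       -4.71654721e-02,  4.14369015e-04]), 'tool_pos': array([0.52129968, 0.28813075, 0.30406774]), 'orientation': array([ 1.79983577e+02,  2.75868621e-02, -7.70050466e+01]), 'force': array([-1.35146302, -0.46418752, -1.10818296]), 'moment': array([ 0.00119691,  0.14525087, -0.01098715]), 'opening': 0.026219143044583056}
```

View pics/s4.png

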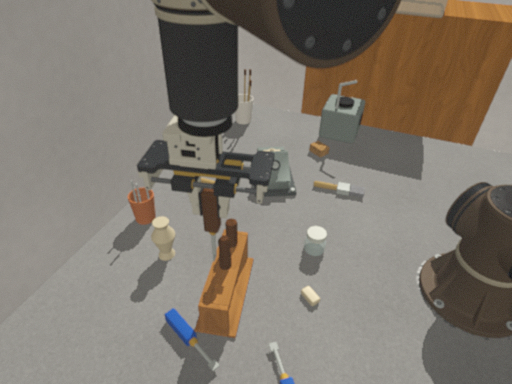

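```bash
python3 - <<'E'
from h import *
S=pickle.load(open("s4.pkl","rb"))
crop(S["side"],190,180,245,280,6,"s4c.png")
# expected tip position if grasp at handle z 55
print(proj(S["side"],[.5213,.288,.304+.019-.055-.078]),proj(S["side"],[.5213,.288,.304+.019-.055]))
E
```

```text
[216.3509541  259.67482824] [214.24517887 229.83407926]
```

View pics/s4c.png

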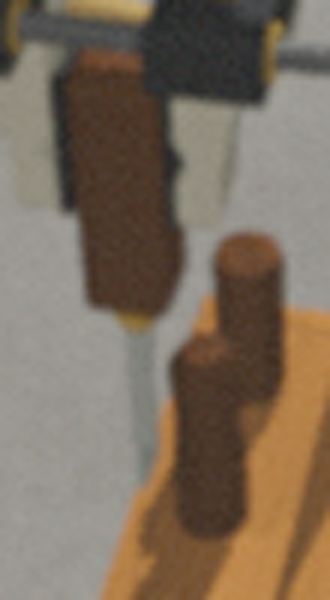

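```bash
python3 - <<'E'
from h import *
from plant import snapshot
for n,(x,y) in {"side":(264,154),"top":(303,185)}.items():
    a=np.mean([snapshot(n)["image"][y:y+22,x:x+22].astype(float) for _ in range(6)],0).mean(2)
    np.save(n+"slot.npy",a)
    g=np.clip((a-70)*1.9,0,255) 
    g=cv2.resize(g.astype(np.uint8),None,fx=18,fy=18,interpolation=cv2.INTER_CUBIC);
    b=cv2.resize(np.clip((a-120)*4,0,255).astype(np.uint8),None,fx=18,fy=18,interpolation=cv2.INTER_NEAREST)
    cv2.imwrite("pics/e_%s.png"%n,np.hstack([g,b]))
E
```

```text
(no output)
```

View pics/e_side.png

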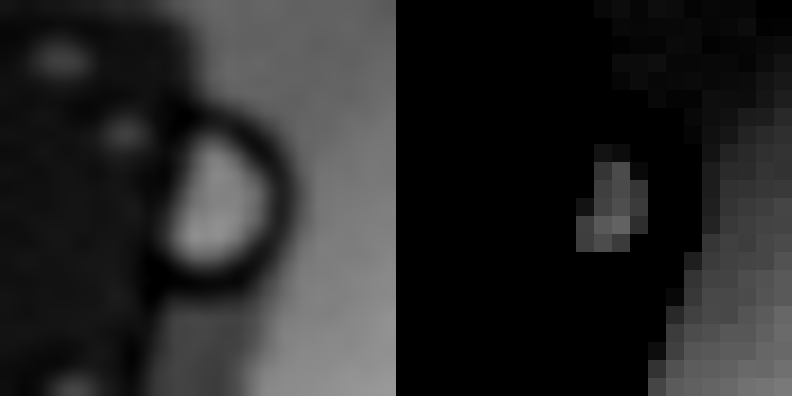

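View pics/e_top.png

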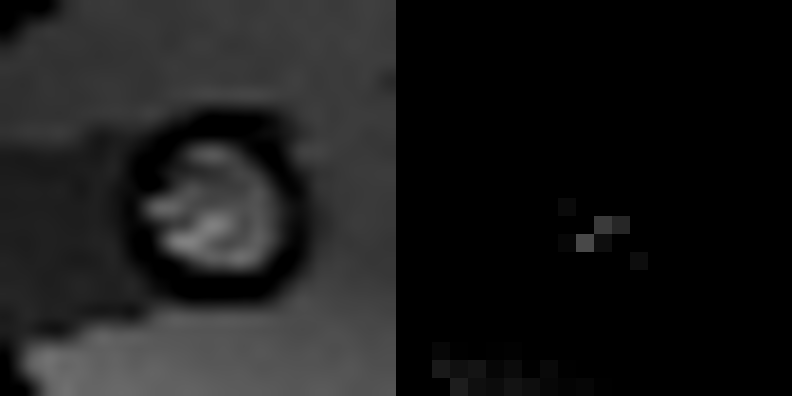

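```bash
python3 - <<'E'
from h import *
a=np.load("topslot.npy");print(a[6:17,6:18].round().astype(int))
S=pickle.load(open("s0.pkl","rb"))
print(S["side"]["image"].astype(float).mean(2)[157:173,266:284].round().astype(int))
print(S["top"]["image"][191:202,309:321].astype(float).mean(2).round().astype(int))
E
```

```text
[[ 99  99 101  91  83  69  67  71  73  84  96 102]
 [ 87  88  80  64  54  53  57  63  75  79  90 100]
 [ 86  76  67  73  97 114 108  87  64  72  99 105]
 [ 87  71  66  84  89  94 100 104  90  70  84  95]
 [ 81  75  57  90 110 105 103 103 109  82  73  93]
 [ 80  76 113 122 110 110 112 111 111  93  79  89]
 [ 81  73  83 100 108 135 130 109 115  92  76  87]
 [ 85  68  74 122 138 124 110 113 117  91  72  89]
 [ 88  75  68  74  96 113 116 123 102  65  73  94]
 [ 87  87  75  64  66  64  63  67  59  72  89 101]
 [ 86  88  85  80  65  53  50  72  74  90 106 107]]
[[118 119 121 119 117 120 118 118 119 120 116 120 117 115 118 117 117 118]
 [120 118 119 118 117 118 121 119 116 114 116 119 118 119 116 119 117 117]
 [120 117 122 116 121 115 110 111 107 104 105 111 116 120 118 115 120 119]
 [115 120 118 115 120 104  92  87  85  85  83  95 104 113 116 121 119 124]
 [119 116 118 115 106  93  83  93  99  98  88  79  82 103 114 118 121 121]
 [116 120 118 112  93  87 100 121 126 122 116  95  76  89 112 123 122 124]
 [116 117 116 105  86  97 120 125 127 132 130 121  94  82 105 121 128 126]
 [116 116 118
[... 524 characters left out ...]
5 100 101 103 102  97  96  99  96 102 112 128 135 133 135 134]
 [115 111 106 101 103 100 102 103 104 102 100  98 112 131 133 136 135 137]]
[[101 101 104  99  87  73  67  73  74  84  99 108]
 [ 90  92  83  69  51  56  63  68  76  84  91 103]
 [ 89  80  69  73 103 118 111  95  66  72 102 106]
 [ 90  72  68  86  94  99 103 108  95  71  87 100]
 [ 82  78  55  93 114 108 104 108 114  88  73  96]
 [ 83  79 113 129 116 114 115 113 115  97  81  91]
 [ 85  78  89 101 110 140 132 112 121  93  76  89]
 [ 90  75  78 126 144 129 114 115 120  95  76  93]
 [ 92  78  69  77  96 121 122 129 108  68  81  96]
 [ 88  92  82  66  65  69  70  66  60  71  93 103]
 [ 89  92  90  82  70  52  55  71  76  96 110 113]]
```

```bash
cat >> h.py <<'E'
SLOT=np.array([.574,-.2069,.0832]); YAWC=-63.4; TIP=.1151
def clampR(yawc=YAWC):
    xd=np.array([np.cos(np.radians(yawc)),np.sin(np.radians(yawc)),0]);c,s=np.cos(np.radians(35)),np.sin(np.radians(35))
    n=-s*xd+c*np.array([0,0,1]);u=c*xd+s*np.array([0,0,1])
    return n,u
def toolR(theta,sgn=1,along='x'):
    n,u=clampR(); d=R.from_rotvec(-theta*n).apply(u)*sgn
    z=-n
    if along=='x': x=d;y=np.cross(z,x)
    else: y=d;x=np.cross(y,z)
    return np.stack([x,y,z],1)
E
python3 - <<'E'
from h import *
n,u=clampR();print(n,u)
for al in'xy':
  for s in(1,-1):
    Rt=toolR(.45,s,al);P=SLOT+n*(TIP+.05);print(al,s,P,togo(P,Rt=Rt),togo(P+[0,0,.1],Rt=Rt)[0])
E
```

```text
[-0.25682406  0.5128658   0.81915204] [ 0.36678277 -0.73244827  0.57357644]
x 1 [ 0.53159835 -0.12222586  0.218442  ] (array([0.4022, 0.0827, 0.0856]), array([0.2063, 0.5761, 0.2062])) [ 0.4022  0.0828 -0.0144]
x -1 [ 0.53159835 -0.12222586  0.218442  ] (array([0.4022, 0.0827, 0.0856]), array([-0.8362,  0.2994, -2.8012])) [ 0.4022  0.0828 -0.0144]
y 1 [ 0.53159835 -0.12222586  0.218442  ] (array([0.4022, 0.0827, 0.0856]), array([-0.2816,  0.5958, -1.3128])) [ 0.4022  0.0828 -0.0144]
y -1 [ 0.53159835 -0.12222586  0.218442  ] (array([0.4022, 0.0827, 0.0856]), array([0.6305, 0.298 , 1.7213])) [ 0.4022  0.0828 -0.0144]
```

```bash
python3 -m pendant '[[0,0,-0.04,0,0,0,-1],[0.02,0,-0.06,0,0,0,-1],[0.08,0.016,-0.06,0,0,0,-1],[0.14,0.03,-0.06,0,0,0,-1],[0.2,0.04,-0.05,0.05,0.14,0.05,-1],[0.25,0.05,-0.04,0.1,0.28,0.1,-1],[0.3,0.06,-0.03,0.15,0.42,0.15,-1],[0.35,0.07,-0.01,0.206,0.576,0.206,-1],[0.402,0.083,0.02,0.206,0.576,0.206,-1],[0.402,0.083,0.05,0.206,0.576,0.206,-1],[0.402,0.083,0.05,0.206,0.576,0.206,-1],[0.402,0.083,0.05,0.206,0.576,0.206,-1]]';python3 - <<'E'
from h import *
from plant import snapshot,ctrl
S={n:snapshot(n) for n in("side","top")}
pickle.dump(S,open("s5.pkl","wb"))
cv2.imwrite("pics/s5.png",S["side"]["image"])
cv2.imwrite("pics/t5.png",S["top"]["image"])
o=ctrl.get_obs();print(o["joint_pos"].round(1),o["tool_pos"],o["force"],o["opening"])
E
```

```text
clock: 7.2
tool_pos: [0.5322, -0.1215, 0.2555]
orientation: [-163.0, -31.1, -93.9]
force: [0.3, -0.1, -0.3]
opening: 0.0264
[ 27.5  -0.3 -45.6  44.7 -54.7 -56.5] [ 0.53240704 -0.12110093  0.25564663] [ 1.23740043  0.37496003 -1.36730479] 0.02638307188602202
```

View pics/s5.png

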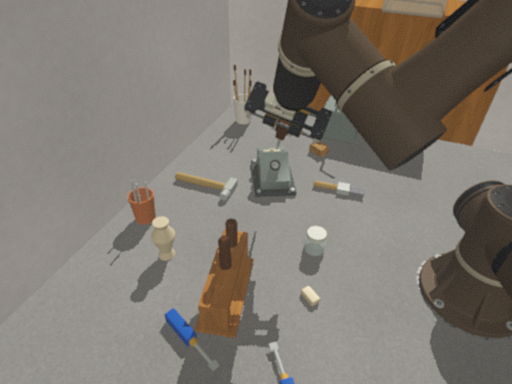

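View pics/t5.png

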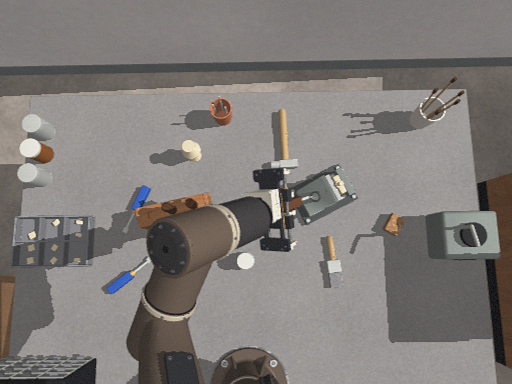

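```bash
python3 - <<'E'
from h import *
S=pickle.load(open("s5.pkl","rb"))
crop(S["side"],245,110,305,195,7,"s5c.png")
crop(S["top"],270,165,350,230,9,"t5c.png")
o=dict(tool_pos=np.array([.5324,-.1211,.2556]),orientation=np.array([-163.0,-31.1,-93.9]))
R0=rot(o["orientation"])
for k in(0,TIP-.016,TIP): 
    p=o["tool_pos"]+R0[:,2]*k; print(k,p,proj(S["side"],p),proj(S["top"],p))
E
```

```text
0 [ 0.5324 -0.1211  0.2556] [282.52024228 130.02000436] [291.26038649 202.85620575]
0.0991 [ 0.55797747 -0.17190908  0.17445174] [277.81572737 145.57991278] [306.8672046 197.1204665]
0.1151 [ 0.56210703 -0.18011236  0.1613501 ] [277.13528939 147.83042165] [309.15053577 196.28130812]
```

View pics/s5c.png

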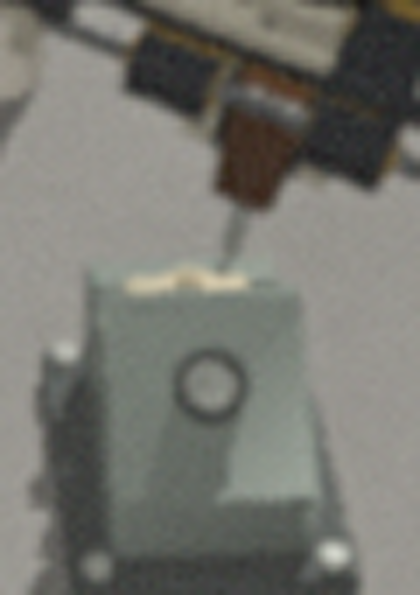

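View pics/t5c.png

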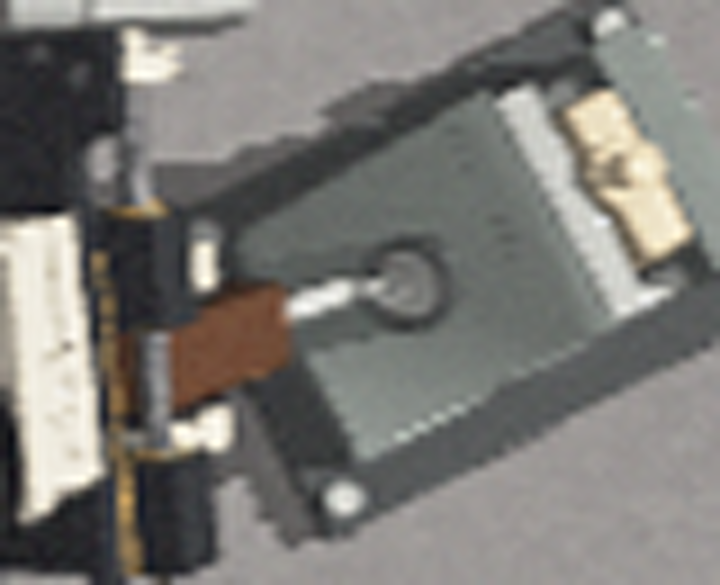

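```bash
python3 - <<'E'
from h import *
n,u=clampR();Rt=toolR(.45)
P=SLOT+n*(TIP+.010);print(P,togo(P,Rt=Rt))
E
```

```text
[ 0.54187131 -0.14274049  0.18567592] (array([-0.0181,  0.0103,  0.0708]), array([-0.0023,  0.0011, -0.0004]))
```

```bash
python3 -m pendant '[[-0.018,0.01,0.02,0,0,0,-1],[-0.018,0.01,0.04,-0.002,0.001,0,-1],[-0.018,0.01,0.06,-0.002,0.001,0,-1],[-0.018,0.01,0.071,-0.002,0.001,0,-1],[-0.018,0.01,0.071,-0.002,0.001,0,-1],[-0.018,0.01,0.071,-0.002,0.001,0,-1]]';python3 - <<'E'
from h import *
from plant import snapshot,ctrl
S={n:snapshot(n) for n in("side","top")}
pickle.dump(S,open("s6.pkl","wb"))
crop(S["side"],250,130,300,185,10,"s6c.png")
crop(S["top"],290,175,340,220,12,"t6c.png")
o=ctrl.get_obs();print(o)
n,u=clampR();Rt=toolR(.45);print(togo(SLOT+n*(TIP+.01),Rt=Rt))
Ro=rot(o["orientation"]);tip=o["tool_pos"]+Ro[:,2]*TIP
for nm,s,x0,y0,f in(("side",S["side"],250,130,10),("top",S["top"],290,175,12)):
  for p in(tip,tip+Ro[:,0]*.008,tip-Ro[:,0]*.008,SLOT,SLOT+n*.0025): print(nm,((proj(s,p)-[x0,y0]+.5)*f).round())
E
```

```text
clock: 8.05
tool_pos: [0.5414, -0.1436, 0.185]
orientation: [-163.1, -31.1, -94.0]
force: [0.3, 0.6, -1.0]
opening: 0.0263
{'clock': 8.15, 'joint_pos': array([ 20.61541738,   4.75133393, -52.3644272 ,  55.28423989,
       -43.9626062 , -64.63620336]), 'qvel': array([ 0.01164048,  0.0361161 , -0.24137993,  0.12576073,  0.24643223,
       -0.08036747]), 'tau': array([-1.03329693e-01, -2.93403876e+01,  2.26161718e+01,  3.52308713e+00,
       -1.41765911e+00,  6.15620796e-03]), 'tool_pos': array([ 0.54136866, -0.14352509,  0.18495751]), 'orientation': array([-163.09811885,  -31.11971454,  -93.95290834]), 'force': array([-0.13482851, -0.59435701, -0.97408177]), 'moment': array([1.90064567, 1.01182919, 0.01293941]), 'opening': 0.025945693264673973}
(array([-0.0003, -0.0007, -0.0009]), array([ 0.0009, -0.0005, -0.0002]))
side [261. 340.]
side [270. 318.]
side [251. 362.]
side [254. 351.]
side [255. 348.]
top [288. 266.]
top [317. 265.]
top [258. 267.]
top [300. 257.]
top [296. 259.]
```

View pics/s6c.png

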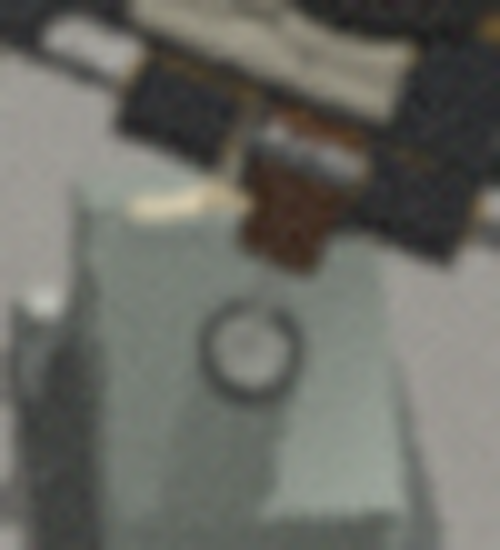

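View pics/t6c.png

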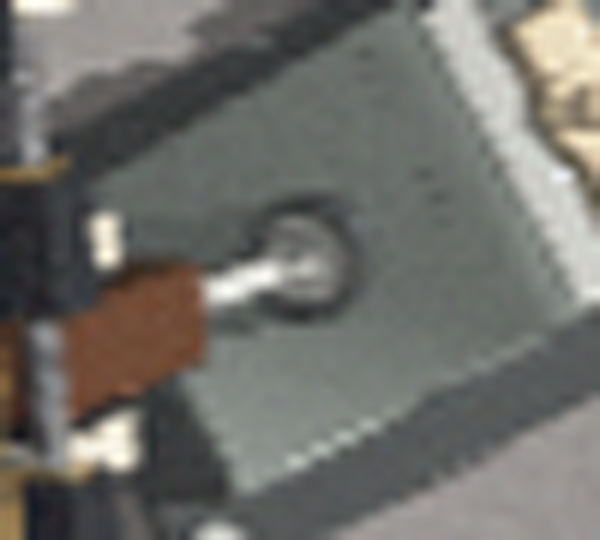

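```bash
python3 -m pendant '[[0,0,-0.02,0,0,-0.18,-1],[0,0,-0.02,0,0,-0.36,-1],[0,0,-0.02,0,0,-0.54,-1],[0,0,-0.02,0,0,-0.72,-1],[0,0,-0.02,0,0,-0.9,-1],[0,0,-0.02,0,0,-1.08,-1],[0,0,-0.02,0,0,-1.26,-1],[0,0,-0.02,0,0,-1.44,-1],[0,0,-0.02,0,0,-1.62,-1],[0,0,-0.02,0,0,-1.8,-1],[0,0,-0.02,0,0,-1.98,-1],[0,0,-0.02,0,0,-2.16,-1]]';python3 -m pendant '[[0,0,0,0,0,-0.18,-1],[0,0,0,0,0,-0.36,-1],[0,0,0,0,0,-0.54,-1],[0,0,0,0,0,-0.72,-1],[0,0,0,0,0,-0.9,-1],[0,0,0,0,0,-0.982,-1],[0,0,0,0,0,-0.982,-1]]';python3 - <<'E'
from h import *
from plant import snapshot,ctrl
S={n:snapshot(n) for n in("side","top")}
pickle.dump(S,open("s7.pkl","wb"))
crop(S["side"],250,130,300,185,10,"s7c.png")
crop(S["top"],280,170,340,220,12,"t7c.png")
o=ctrl.get_obs();print(o["joint_pos"])
n,u=clampR();Rt=toolR(.45,-1);print(togo(SLOT+n*(TIP+.01),Rt=Rt))
Ro=rot(o["orientation"]);tip=o["tool_pos"]+Ro[:,2]*TIP
for nm,s,x0,y0,f in(("side",S["side"],250,130,10),("top",S["top"],280,170,12)):
  for p in(tip,tip+Ro[:,0]*.008,tip-Ro[:,0]*.008,tip-.06*Ro[:,2],SLOT+n*.0025): print(nm,((proj(s,p)-[x0,y0]+.5)*f).round())
E
```

```text
clock: 9.65
tool_pos: [0.536, -0.1333, 0.2011]
orientation: [145.3, 4.8, 33.4]
force: [0.2, 0.7, -0.4]
opening: 0.0265
clock: 10.52
tool_pos: [0.536, -0.1333, 0.2011]
orientation: [163.1, 31.1, 86.0]
force: [0.3, -0.2, -0.6]
opening: 0.0263
[ 23.43471753   3.31216529 -50.9961456   51.61964065 -46.92784898
 117.15677923]
(array([0.0002, 0.0011, 0.0188]), array([-0.0015,  0.0005, -0.0016]))
side [269. 317.]
side [260. 340.]
side [279. 295.]
side [294. 240.]
side [255. 348.]
top [377. 339.]
top [347. 340.]
top [407. 338.]
top [277. 376.]
top [416. 319.]
```

View pics/s7c.png

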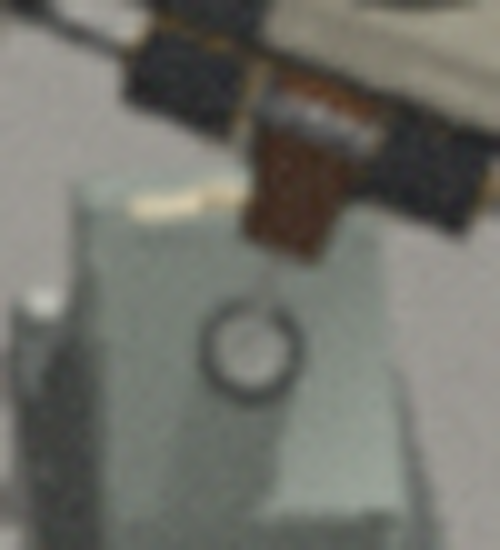

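View pics/t7c.png

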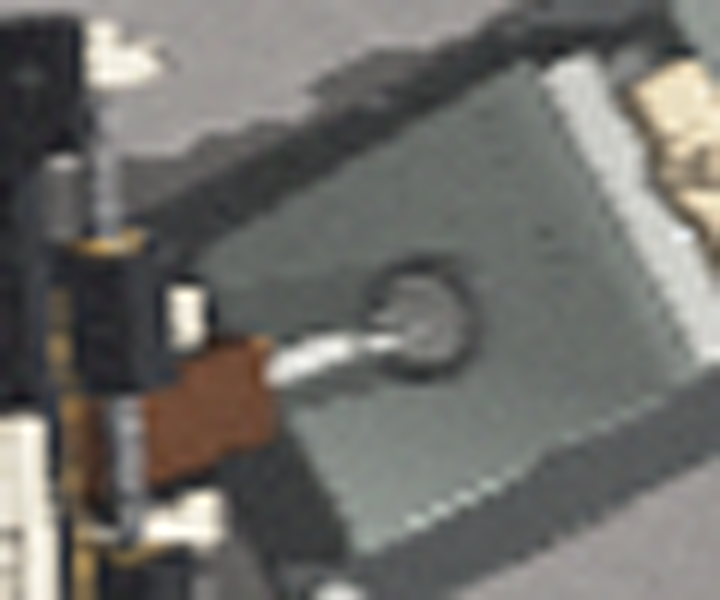

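```bash
python3 - <<'E'
from h import *
S=pickle.load(open("s7.pkl","rb"))
a=S["side"]["image"][145:170,262:292].astype(float).mean(2)
g=np.clip((a-70)*2.6,0,255).astype(np.uint8)
b=cv2.resize(g,None,fx=25,fy=25,interpolation=cv2.INTER_CUBIC);cv2.imwrite("pics/s7e.png",b)
print(a[6:22,2:20].round().astype(int))
E
```

```text
[[169 171 171 164 159 154 140 140 136 123  77  51  44  50  53  50  51  48]
 [136 139 134 133 129 128 129 127 128 115  70  49  49  49  53  49  53  52]
 [116 120 115 118 118 120 120 122 121 107  79  54  57  49  47  53  52  50]
 [113 116 115 116 115 118 117 120 119 114 103  88  73  65  57  54  45  58]
 [122 117 121 119 120 122 117 121 123 119 120 115 102  88  83  74  63  68]
 [120 119 122 120 121 120 121 120 120 121 120 118 113 104 104  99  90  92]
 [118 124 121 121 121 123 121 119 120 119 119 116 108 112 117 117 119 118]
 [120 121 119 122 122 118 121 121 121 120 118 113 109 111 121 120 122 120]
 [121 119 121 121 121 121 122 117 113 111 108 107 108 109 116 118 120 119]
 [119 121 120 119 119 121 119 107  96  89  95 102 109 101 103 113 118 120]
 [120 119 120 119 121 117 107  96  84  96 104 109 106  89  86 105 121 121]
 [120 122 118 119 120 113  94  88 107 118 123 122 113  95  75  89 115 120]
 [122 121 119 119 119 111  87  99 120 126 120 122 126 119  94  83 104 125]
 [119 120 119 121 117 106  83  99 124 124 121 130 133 132 114  86 102 127]
 [118 118 120 121 118 107  82  97 121 127 131 132 137 133 112  82 102 125]
 [119 117 115 120 120 103  77  89 113 133 135 137 145 130 106  90 106 126]]
```

View pics/s7e.png

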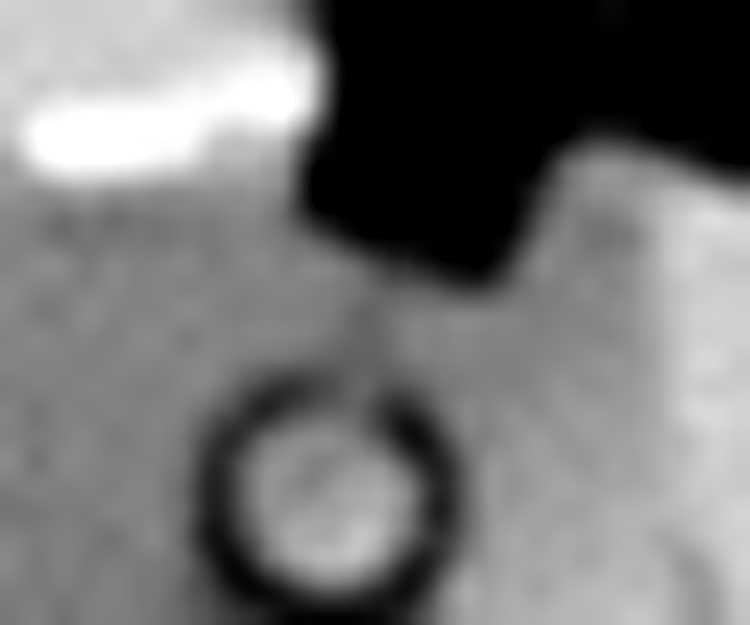

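```bash
python3 - <<'E'
from h import *
from plant import ctrl
S=pickle.load(open("s7.pkl","rb"));o=ctrl.get_obs();Ro=rot(o["orientation"]);t=o["tool_pos"]
for z in(.0371,.0371+.085):
 for a,b in((1,1),(1,-1),(-1,-1),(-1,1)):
  p=t+Ro@np.array([a*.013,b*.013,z if z<.1 else .0371-.085]);print(round(z,3),a,b,proj(S["side"],p).round(1),((proj(S["side"],p)-[262,145]+.5)*25).round(),((proj(S["top"],p)-[280,170]+.5)*12).round())
J=[]
for n in("side","top"):
  p=t+Ro[:,2]*.08
  print(n,[((proj(S[n],p+Ro[:,i]*.01)-proj(S[n],p))/10).round(3) for i in range(3)],"px/mm")
E
```

```text
0.037 1 1 [273.7 153.2] [305. 218.] [189. 335.]
0.037 1 -1 [282.3 156.8] [519. 306.] [199. 444.]
0.037 -1 -1 [285.6 148.9] [603. 110.] [301. 443.]
0.037 -1 1 [277.1 145.4] [390.  23.] [291. 332.]
0.122 1 1 [277.3 140.4] [ 395. -101.] [ 21. 391.]
0.122 1 -1 [286.6 144.3] [628.  -6.] [ 32. 509.]
0.122 -1 -1 [290.2 135.8] [ 718. -216.] [139. 508.]
0.122 -1 1 [281.  132.1] [ 487. -311.] [128. 389.]
side [array([-0.126,  0.292]), array([-0.316, -0.13 ]), array([-0.041,  0.128])] px/mm
top [array([-0.316,  0.008]), array([-0.029, -0.341]), array([ 0.139, -0.052])] px/mm
```

```bash
python3 -m pendant '[[-0.001,0,0.015,0,0,-0.002,-1],[-0.001,0,0.024,0,0,-0.002,-1],[-0.001,0,0.025,0,0,-0.002,-1],[-0.001,0,0.025,0,0,-0.002,-1]]';python3 -m pendant '[[0,0,0.002,0,0,0,-1],[0,0,0.002,0,0,0,-1]]';python3 -m pendant '[[0,0,0.002,0,0,0,-1],[0,0,0.002,0,0,0,-1]]';python3 - <<'E'
from h import *
from plant import snapshot,ctrl
S={n:snapshot(n) for n in("side","top")}
pickle.dump(S,open("s8.pkl","wb"))
crop(S["side"],262,145,292,170,16,"s8c.png")
crop(S["top"],280,170,340,220,12,"t8c.png")
n,u=clampR();Rt=toolR(.45,-1);print(togo(SLOT+n*(TIP),Rt=Rt))
E
```

```text
clock: 11.12
tool_pos: [0.5422, -0.1475, 0.1807]
orientation: [163.3, 31.2, 86.2]
force: [0.2, 0.6, -0.7]
opening: 0.0264
clock: 11.38
tool_pos: [0.5427, -0.1483, 0.179]
orientation: [163.2, 31.2, 86.2]
force: [0.2, 0.3, -1.3]
opening: 0.0262
clock: 11.62
tool_pos: [0.5431, -0.1495, 0.1772]
orientation: [163.3, 31.2, 86.2]
force: [-0.1, 0.3, -1.0]
opening: 0.0261
(array([ 0.0013,  0.0014, -0.0006]), array([-0.0022,  0.0008,  0.0025]))
```

View pics/s8c.png

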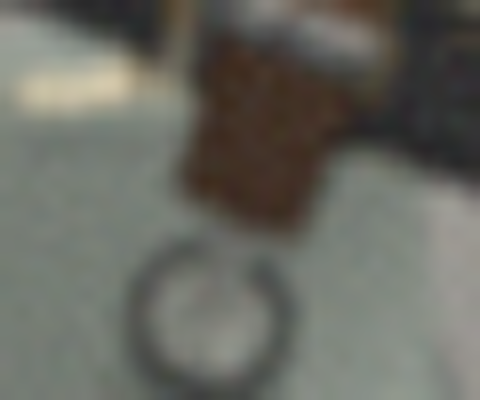

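View pics/t8c.png

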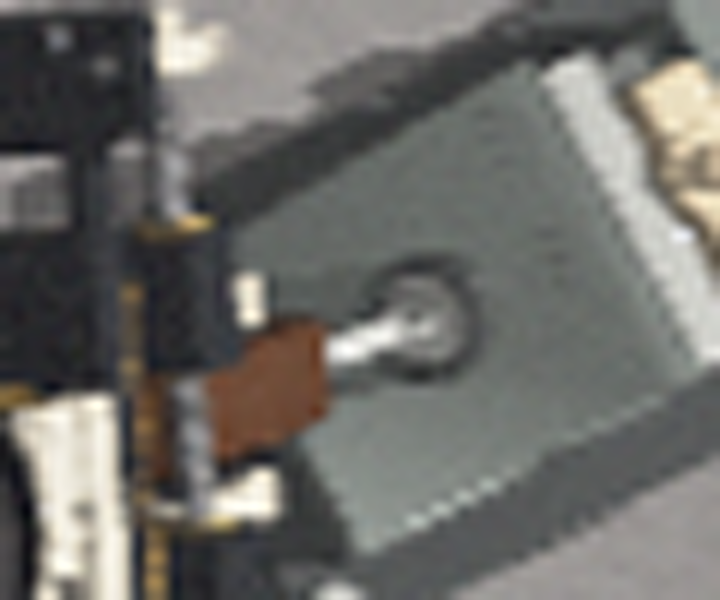

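```bash
for i in 1; do python3 -m pendant '[[0,0,0.002,0,0,0,-1],[0,0,0.002,0,0,0,-1]]';python3 -m pendant '[[0,0,0.002,0,0,0,-1],[0,0,0.002,0,0,0,-1]]';done; python3 - <<'E'
from h import *
n,u=clampR();Rt=toolR(.45,-1);print(togo(SLOT+n*(TIP),Rt=Rt))
E
```

```text
clock: 11.98
tool_pos: [0.544, -0.1503, 0.1761]
orientation: [163.2, 31.2, 86.2]
force: [-2.5, 3.2, 3.6]
opening: 0.0261
clock: 12.22
tool_pos: [0.5449, -0.1512, 0.1753]
orientation: [163.1, 31.2, 86.2]
force: [-8.0, 7.6, 11.7]
opening: 0.026
(array([ 0.0017,  0.0004, -0.0036]), array([0.0001, 0.0011, 0.0022]))
```

```bash
cat > st.py <<'E'
from h import *
from plant import ctrl
o=ctrl.get_obs();Ro=rot(o["orientation"]);n,u=clampR();v=np.cross(n,u)
tip=o["tool_pos"]+Ro[:,2]*TIP-SLOT
d=-Ro[:,0];th=np.arctan2(-(d@v),d@u)
print("t%.2f depth %.2f mm  u %.2f v %.2f | Fn %.1f Fx %.1f Fy %.1f(tool) Mz %.3f | theta %.3f j6 %.1f"%(o["clock"],-tip@n*1e3,tip@u*1e3,tip@v*1e3,o["force"]@n,o["force"]@Ro[:,0],o["force"]@Ro[:,1],o["moment"]@Ro[:,2],th,o["joint_pos"][5]), "M",(Ro.T@o["moment"]).round(3))
E
python3 st.py
python3 -m pendant '[[0,0,-0.001,0,0,0.05,-1],[0,0,-0.001,0,0,0.1,-1],[0,0,-0.001,0,0,0.1,-1]]'; python3 st.py;python3 -m pendant '[[0,0,0,0,0,0.05,-1],[0,0,0,0,0,0.1,-1],[0,0,0,0,0,0.1,-1]]'; python3 st.py
```

```text
t12.22 depth 3.57 mm  u 1.44 v -1.12 | Fn 15.6 Fx -0.0 Fy -4.2(tool) Mz -0.078 | theta 0.448 j6 114.2 M [ 2.945  1.764 -0.078]
clock: 12.6
tool_pos: [0.5441, -0.1509, 0.1755]
orientation: [160.0, 29.4, 79.9]
force: [-5.7, 4.9, 7.3]
opening: 0.0262
t12.60 depth 3.06 mm  u 1.03 v -1.85 | Fn 10.0 Fx -0.2 Fy -3.3(tool) Mz -0.071 | theta 0.548 j6 108.5 M [ 2.611  1.429 -0.071]
clock: 12.98
tool_pos: [0.5441, -0.1511, 0.1751]
orientation: [157.2, 27.3, 73.9]
force: [0.3, -1.0, 0.6]
opening: 0.0259
t12.97 depth 3.50 mm  u 0.89 v -1.94 | Fn -0.1 Fx -1.1 Fy 0.6(tool) Mz -0.073 | theta 0.647 j6 102.8 M [ 0.475  0.908 -0.073]
```

```bash
python3 -m pendant '[[0,0,0.002,0,0,0,-1],[0,0,0.002,0,0,0,-1]]'; python3 st.py;python3 -m pendant '[[0,0,0.002,0,0,0,-1],[0,0,0.002,0,0,0,-1]]'; python3 st.py
```

```text
clock: 13.22
tool_pos: [0.5449, -0.1518, 0.1733]
orientation: [157.2, 27.3, 73.9]
force: [2.0, -1.2, -0.8]
opening: 0.0255
t13.22 depth 5.61 mm  u 0.60 v -1.52 | Fn -1.8 Fx -0.2 Fy 1.7(tool) Mz -0.012 | theta 0.647 j6 102.6 M [-0.018  1.534 -0.012]
clock: 13.48
tool_pos: [0.5453, -0.1529, 0.1716]
orientation: [157.2, 27.3, 73.9]
force: [3.2, -0.9, -0.1]
opening: 0.0259
t13.47 depth 7.60 mm  u 0.61 v -1.66 | Fn -1.4 Fx 0.1 Fy 3.0(tool) Mz -0.008 | theta 0.647 j6 102.4 M [-0.48   1.569 -0.008]
```

```bash
python3 -m pendant '[[0,-0,0.001,0,0,0,-1],[0,0,0.001,0,0,0,-1]]'; python3 st.py;python3 -m pendant '[[0,0,0.001,0,0,0,-1],[0,0,0.001,0,0,0,-1]]'; python3 st.py;python3 - <<'E'
from h import *
from plant import snapshot,ctrl
S={n:snapshot(n) for n in("side","top")}
pickle.dump(S,open("s9.pkl","wb"))
crop(S["side"],250,130,300,185,9,"s9c.png")
crop(S["top"],280,170,340,220,12,"t9c.png")
E
```

```text
clock: 13.72
tool_pos: [0.5456, -0.1532, 0.1715]
orientation: [157.1, 27.3, 73.9]
force: [-4.0, 6.4, 8.3]
opening: 0.026
t13.72 depth 7.91 mm  u 0.99 v -1.43 | Fn 11.1 Fx 0.7 Fy -1.5(tool) Mz -0.038 | theta 0.648 j6 102.2 M [ 1.632  1.523 -0.038]
clock: 13.98
tool_pos: [0.546, -0.1535, 0.1715]
orientation: [157.0, 27.3, 73.9]
force: [-11.7, 12.7, 18.3]
opening: 0.0256
t13.97 depth 8.20 mm  u 1.43 v -1.17 | Fn 24.5 Fx -0.5 Fy -5.7(tool) Mz -0.111 | theta 0.648 j6 102.1 M [ 3.916  1.275 -0.111]
```

View pics/s9c.png

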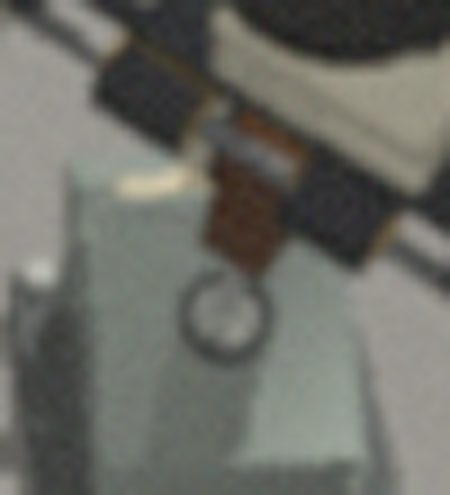

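View pics/t9c.png

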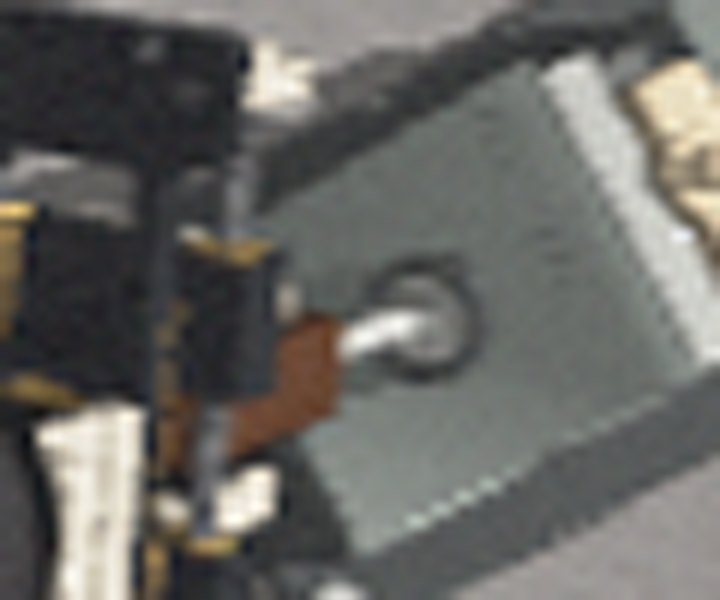

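```bash
python3 -m pendant '[[0,0,-0.0012,0,0,0.1,-1],[0,0,-0.0012,0,0,0.2,-1],[0,0,-0.0012,0,0,0.3,-1],[0,0,-0.0012,0,0,0.3,-1]]'; python3 st.py;python3 -m pendant '[[0,0,0,0,0,0.1,-1],[0,0,0,0,0,0.2,-1],[0,0,0,0,0,0.3,-1],[0,0,0,0,0,0.3,-1]]'; python3 st.py
```

```text
clock: 14.58
tool_pos: [0.5453, -0.1531, 0.1714]
orientation: [150.4, 19.6, 57.0]
force: [-3.1, 5.5, 6.9]
opening: 0.0257
t14.57 depth 7.87 mm  u 0.69 v -1.70 | Fn 9.2 Fx 0.5 Fy -1.2(tool) Mz -0.108 | theta 0.949 j6 85.0 M [ 2.071  0.979 -0.108]
clock: 15.08
tool_pos: [0.5452, -0.153, 0.1713]
orientation: [146.4, 10.5, 41.9]
force: [-4.0, 7.8, 8.2]
opening: 0.0259
t15.07 depth 7.90 mm  u 0.42 v -1.73 | Fn 11.8 Fx 0.7 Fy -2.4(tool) Mz -0.193 | theta 1.248 j6 67.8 M [ 3.034  0.304 -0.193]
```

```bash
python3 -m pendant '[[0,0,-0.0005,0,0,0.1,-1],[0,0,-0.0005,0,0,0.2,-1],[0,0,-0.0005,0,0,0.3,-1],[0,0,-0.0005,0,0,0.3,-1]]'; python3 st.py;python3 -m pendant '[[0,0,0,0,0,0.1,-1],[0,0,0,0,0,0.2,-1],[0,0,0,0,0,0.3,-1],[0,0,0,0,0,0.3,-1]]'; python3 st.py
```

```text
clock: 15.58
tool_pos: [0.5451, -0.1529, 0.1713]
orientation: [145.0, 0.9, 27.7]
force: [-0.9, 4.1, 2.5]
opening: 0.0259
t15.57 depth 7.78 mm  u 0.27 v -1.87 | Fn 4.3 Fx 1.1 Fy -1.9(tool) Mz -0.169 | theta 1.546 j6 50.8 M [ 2.409  0.485 -0.169]
clock: 16.08
tool_pos: [0.5452, -0.1529, 0.1713]
orientation: [146.0, -8.8, 13.6]
force: [-1.0, 3.8, 2.9]
opening: 0.0259
t16.07 depth 7.78 mm  u 0.36 v -1.75 | Fn 4.6 Fx 0.4 Fy -1.7(tool) Mz -0.186 | theta 1.845 j6 33.7 M [ 2.538 -0.098 -0.186]
```

```bash
python3 -m pendant '[[0,0,0,0,0,0.08,-1],[0,0,0,0,0,0.15,-1],[0,0,0,0,0,0.15,-1]]'; python3 st.py;python3 -m pendant '[[0,0,0,0,0,0.05,-1],[0,0,0,0,0,0.1,-1],[0,0,0,0,0,0.1,-1]]'; python3 st.py
```

```text
clock: 16.45
tool_pos: [0.5452, -0.1529, 0.1714]
orientation: [147.4, -13.5, 6.3]
force: [0.4, 4.1, 2.7]
opening: 0.0257
t16.45 depth 7.77 mm  u 0.42 v -1.72 | Fn 4.2 Fx 1.5 Fy -2.1(tool) Mz -0.203 | theta 1.994 j6 25.2 M [ 2.679 -0.416 -0.203]
clock: 16.82
tool_pos: [0.5453, -0.1529, 0.1714]
orientation: [148.7, -16.6, 1.3]
force: [0.9, 5.0, 3.1]
opening: 0.0262
t16.82 depth 7.76 mm  u 0.48 v -1.70 | Fn 4.8 Fx 1.8 Fy -2.9(tool) Mz -0.212 | theta 2.094 j6 19.4 M [ 2.717 -0.56  -0.212]
```

```bash
python3 -m pendant '[[0,0,0,0,0,0.05,-1],[0,0,0,0,0,0.1,-1],[0,0,0,0,0,0.1,-1]]'; python3 st.py;python3 -m pendant '[[0,0,0,0,0,0.05,-1],[0,0,0,0,0,0.05,-1]]'; python3 st.py;python3 -m pendant '[[0,0,0,0,0,0.05,-1],[0,0,0,0,0,0.05,-1]]'; python3 st.py
```

```text
clock: 17.2
tool_pos: [0.5453, -0.1529, 0.1714]
orientation: [150.4, -19.5, -4.0]
force: [0.5, 4.5, 2.5]
opening: 0.0259
t17.20 depth 7.78 mm  u 0.49 v -1.71 | Fn 4.2 Fx 1.0 Fy -2.8(tool) Mz -0.219 | theta 2.194 j6 13.7 M [ 2.68  -0.714 -0.219]
clock: 17.45
tool_pos: [0.5453, -0.1529, 0.1714]
orientation: [151.3, -20.9, -6.6]
force: [0.5, 4.7, 2.7]
opening: 0.0259
t17.45 depth 7.78 mm  u 0.42 v -1.68 | Fn 4.4 Fx 0.9 Fy -2.9(tool) Mz -0.295 | theta 2.244 j6 10.8 M [ 2.929 -0.88  -0.295]
clock: 17.7
tool_pos: [0.5453, -0.1528, 0.1713]
orientation: [152.3, -22.2, -9.3]
force: [0.9, 5.4, 3.3]
opening: 0.0262
t17.70 depth 7.78 mm  u 0.30 v -1.58 | Fn 5.2 Fx 1.2 Fy -3.4(tool) Mz -0.386 | theta 2.294 j6 8.0 M [ 3.064 -1.009 -0.386]
```

```bash
python3 -m pendant '[[0,0,0,0,0,0.05,-1],[0,0,0,0,0,0.08,-1],[0,0,0,0,0,0.08,-1]]'; python3 st.py;python3 -m pendant '[[0,0,0,0,0,0.05,-1],[0,0,0,0,0,0.08,-1],[0,0,0,0,0,0.08,-1]]'; python3 st.py; python3 - <<'E'
from h import *
from plant import snapshot,ctrl
S={n:snapshot(n) for n in("side","top")}
pickle.dump(S,open("s10.pkl","wb"))
S0=pickle.load(open("s9.pkl","rb"))
f=lambda s:cv2.resize(s["top"]["image"][160:230,300:365],None,fx=6,fy=6,interpolation=cv2.INTER_CUBIC)
cv2.imwrite("pics/jaw.png",np.hstack([f(S0),f(S)]))
E
```

```text
clock: 18.08
tool_pos: [0.5453, -0.1526, 0.1712]
orientation: [154.0, -24.3, -13.7]
force: [0.4, 4.8, 2.8]
opening: 0.0257
t18.07 depth 7.79 mm  u 0.16 v -1.49 | Fn 4.6 Fx 0.5 Fy -3.0(tool) Mz -0.591 | theta 2.373 j6 3.4 M [ 3.13  -1.433 -0.591]
clock: 18.45
tool_pos: [0.5457, -0.1523, 0.1712]
orientation: [156.0, -26.2, -18.3]
force: [3.5, 3.8, -1.1]
opening: 0.0257
t18.45 depth 7.75 mm  u 0.06 v -0.90 | Fn 0.1 Fx 1.5 Fy -5.1(tool) Mz -0.619 | theta 2.453 j6 -1.2 M [ 3.556 -0.729 -0.619]
```

View pics/jaw.png

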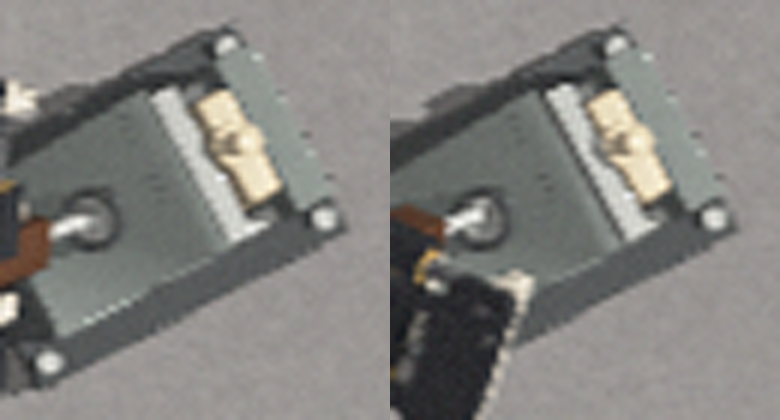

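```bash
python3 -m pendant '[[0,0,0,0,0,-0.1,-1],[0,0,0,0,0,-0.2,-1],[0,0,0,0,0,-0.2,-1]]'; python3 st.py;python3 -m pendant '[[0,0,0,0,0,-0.08,-1],[0,0,0,0,0,-0.08,-1]]'; python3 st.py
```

```text
clock: 18.92
tool_pos: [0.5454, -0.1528, 0.1714]
orientation: [151.5, -21.2, -7.1]
force: [1.2, 4.9, 2.2]
opening: 0.026
t18.93 depth 7.77 mm  u 0.39 v -1.50 | Fn 4.0 Fx 1.4 Fy -3.6(tool) Mz -0.243 | theta 2.254 j6 10.3 M [ 3.186 -0.62  -0.243]
clock: 19.18
tool_pos: [0.5452, -0.153, 0.1714]
orientation: [150.0, -18.9, -2.9]
force: [0.9, 5.6, 3.3]
opening: 0.0259
t19.18 depth 7.78 mm  u 0.55 v -1.85 | Fn 5.3 Fx 1.7 Fy -3.4(tool) Mz -0.093 | theta 2.175 j6 14.8 M [ 2.853 -0.636 -0.093]
```

```bash
python3 -m pendant '[[0,0,0,0,0,-0.06,-1],[0,0,0,0,0,-0.06,-1],[0,0,-0.004,0,0,-0.06,-1],[0,0,-0.01,0,0,-0.06,-1],[0,0,-0.04,0,0,-0.06,-1],[0,0,-0.08,0,0,-0.06,-1],[0,0,-0.08,0,0,-0.06,-1]]'; python3 st.py; python3 - <<'E'
from h import *
from plant import snapshot,ctrl
S={n:snapshot(n) for n in("side","top")}
pickle.dump(S,open("s11.pkl","wb"))
cv2.imwrite("pics/s11.png",S["side"]["image"])
crop(S["top"],270,160,365,230,8,"t11.png")
E
```

```text
clock: 20.05
tool_pos: [0.5251, -0.1105, 0.239]
orientation: [149.2, -17.4, 0.1]
force: [0.1, 1.2, -0.9]
opening: 0.0256
t20.05 depth -74.57 mm  u 0.77 v -0.39 | Fn -0.1 Fx -0.1 Fy -1.5(tool) Mz -0.093 | theta 2.118 j6 24.9 M [ 1.783 -1.205 -0.093]
```

View pics/s11.png

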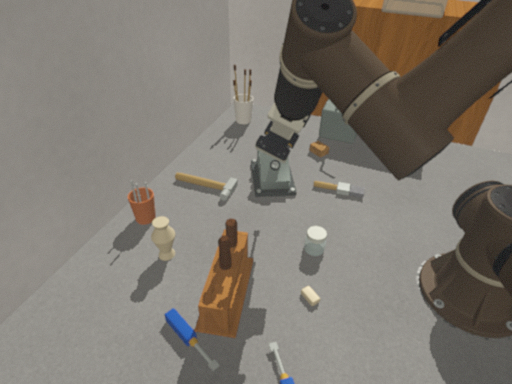

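View pics/t11.png

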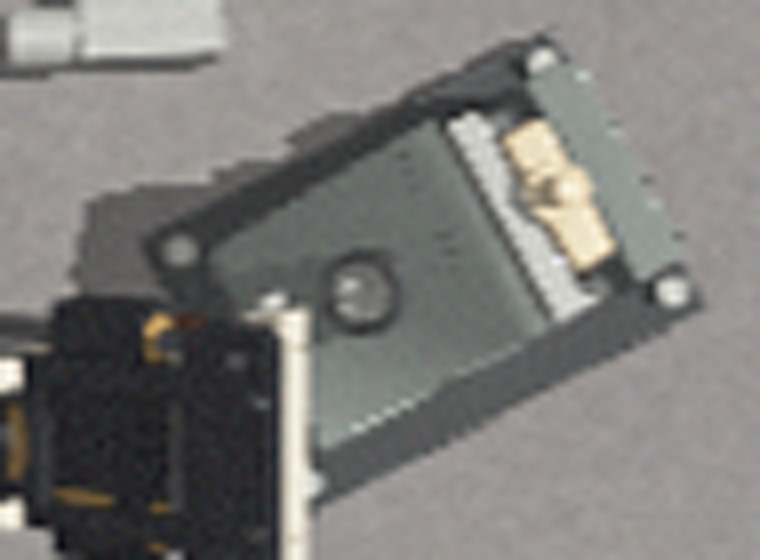

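```bash
python3 - <<'E'
from h import *
print(togo([.5217,.2882,.36],-77));print(togo([.53,.0,.36],-77))
E
```

```text
(array([ 0.0345, -0.2825, -0.3071]), array([ 0.2519, -0.6009,  1.2195]))
(array([ 0.0422, -0.0364, -0.157 ]), array([ 0.2519, -0.6009,  1.2195]))
```

```bash
python3 -m pendant '[[0.01,-0.01,-0.05,0.03,-0.07,0.15,-1],[0.02,-0.02,-0.1,0.06,-0.14,0.3,-1],[0.042,-0.036,-0.157,0.1,-0.23,0.47,-1],[0.042,-0.036,-0.157,0.13,-0.31,0.63,-1],[0.042,-0.036,-0.157,0.17,-0.4,0.82,-1],[0.042,-0.036,-0.157,0.2,-0.49,1.0,-1],[0.042,-0.036,-0.157,0.23,-0.56,1.14,-1],[0.042,-0.036,-0.157,0.252,-0.601,1.22,-1],[0.042,-0.036,-0.157,0.252,-0.601,1.22,-1],[0.042,-0.036,-0.157,0.252,-0.601,1.22,-1]]'; python3 - <<'E'
from h import *
from plant import ctrl
print(togo([.5217,.2882,.36],-77),ctrl.get_obs()["joint_pos"].round(1))
E
```

```text
clock: 21.4
tool_pos: [0.5299, -0.0012, 0.3593]
orientation: [179.9, -0.1, -77.0]
force: [-0.4, 0.4, -1.6]
opening: 0.0257
(array([-0.2838, -0.057 , -0.0012]), array([ 0.0021, -0.0013, -0.0003])) [ 21.1   3.4  -4.4   0.1 -82.4  -8.2]
```

```bash
python3 -m pendant '[[-0.05,-0.01,0,0,0,0,-1],[-0.1,-0.02,0,0.002,-0.001,0,-1],[-0.15,-0.03,0,0.002,-0.001,0,-1],[-0.2,-0.04,0,0.002,-0.001,0,-1],[-0.25,-0.05,0,0.002,-0.001,0,-1],[-0.284,-0.057,-0.001,0.002,-0.001,0,-1],[-0.284,-0.057,-0.001,0.002,-0.001,0,-1],[-0.284,-0.057,-0.001,0.002,-0.001,0,-1]]'; python3 - <<'E'
from h import *
from plant import ctrl,snapshot
print(togo([.5217,.2882,.30],-77),ctrl.get_obs()["joint_pos"].round(1))
S={n:snapshot(n) for n in("side","top")}
pickle.dump(S,open("s12.pkl","wb"))
cv2.imwrite("pics/s12.png",S["side"]["image"])
crop(S["side"],180,140,260,250,5,"s12c.png")
E
```

```text
clock: 22.4
tool_pos: [0.5218, 0.2891, 0.3605]
orientation: [-179.9, -0.0, -76.9]
force: [0.0, -0.5, 0.1]
opening: 0.0256
(array([0.0008, 0.0003, 0.0605]), array([-0.0011, -0.0006,  0.0009])) [ 47.8   9.9   3.4   0.1 -83.4 -34.7]
```

View pics/s12.png

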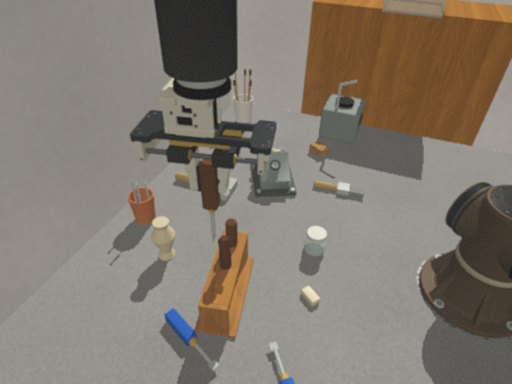

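View pics/s12c.png

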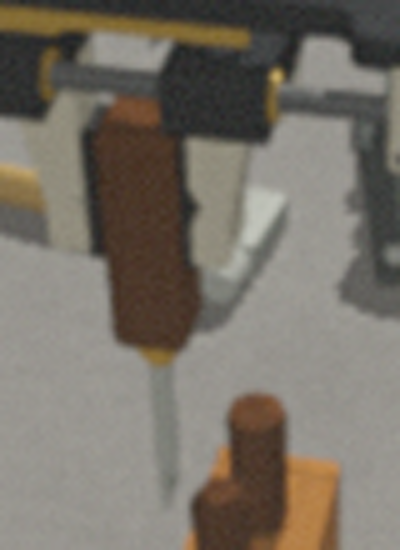

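```bash
python3 - <<'E'
from h import *
for f,x0,y0,k,z in(("s12.pkl",180,140,5,.3605),("s4.pkl",190,180,6,.304)):
    S=pickle.load(open(f,"rb"));D=S["side"];Ro=rot([180,0,-77]);t=np.array([.5217,.2888,z])
    pr=lambda q:((proj(D,t+Ro@np.array(q))-[x0,y0]+.5)*k).round(1)
    print(f,"tip",pr([0,0,TIP]),"tip corners",pr([.008,0,TIP]),pr([-.008,0,TIP]),"org",pr([0,0,.0371]),"z12",pr([0,0,.0491]))
    for a in(1,-1):
        for b in(1,-1): print(a,b,pr([a*.013,b*.013,.0371]))
    print("per mm x",(pr([.01,0,.05])-pr([0,0,.05]))/10,"y",(pr([0,.01,.05])-pr([0,0,.05]))/10,"z",(pr([0,0,.06])-pr([0,0,.05]))/10)
E
```

```text
s12.pkl tip [174.9 498.4] tip corners [180.3 482.6] [169.4 514.5] org [163.  332.2] z12 [165.  359.5]
1 1 [210.5 311.8]
1 -1 [134.8 302.9]
-1 1 [192.3 362.6]
-1 -1 [114.1 353.2]
per mm x [ 0.73 -1.93] y [2.93 0.35] z [0.16 2.22]
s4.pkl tip [159.  484.8] tip corners [165.  465.7] [152.8 504.3] org [146.2 306.1] z12 [148.3 335.4]
1 1 [199.9 281. ]
1 -1 [114.  270.3]
-1 1 [179.6 343.2]
-1 -1 [ 91. 332.]
per mm x [ 0.81 -2.36] y [3.32 0.42] z [0.17 2.39]
```

```bash
python3 - <<'E'
from h import *
out=[]
for f,t,ori,x0,y0 in(("s12.pkl",[.5218,.2891,.3605],[180,0,-77],185,140),("s4.pkl",[.5226,.2889,.3079],[-179.7,.2,-77],185,165)):
    D=pickle.load(open(f,"rb"))["side"];Ro=rot(ori);t=np.array(t)
    im=D["image"][y0:y0+110,x0:x0+55]
    hsv=cv2.cvtColor(im,cv2.COLOR_BGR2HSV)
    b=hsv.astype(int)
    brass=(b[...,1]>140)&(b[...,2]>110)&(b[...,0]>12)&(b[...,0]<25)
    p=proj(D,t+Ro@np.array([0,0,.0371]));q=proj(D,t+Ro@np.array([0,0,TIP]))
    sel=np.zeros_like(brass);c=(p-[x0,y0]).astype(int);sel[c[1]-6:c[1]+10,c[0]-6:c[0]+6]=1
    ys,xs=np.nonzero(brass&sel);print(f,"brass",len(xs),xs.mean()+x0 if len(xs) else 0,ys.mean()+y0 if len(xs) else 0,"pred org",p,"tip",q)
    out.append(cv2.resize(im,None,fx=5,fy=5,interpolation=cv2.INTER_CUBIC)); 
    for pt in(p,q): cv2.circle(out[-1],tuple(int(v) for v in (pt-[x0,y0]+.5)*5),2,(0,255,0),-1)
cv2.imwrite("pics/cmp.png",np.hstack(out))
E
```

```text
s12.pkl brass 8 211.0 210.5 pred org [211.96514015 206.02998722] tip [214.35580143 239.27085798]
s4.pkl brass 4 211.75 232.75 pred org [213.13064421 228.84383142] tip [215.07451211 258.92849654]
```

View pics/cmp.png

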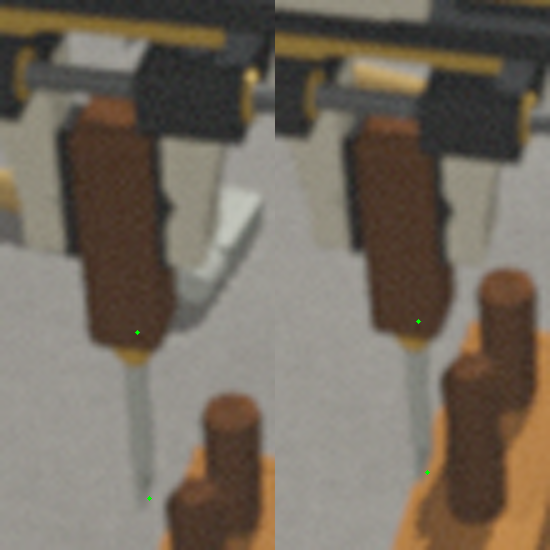

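```bash
python3 -m pendant '[[0.001,0,0.05,0,0,0,-1],[0.001,0,0.1,0,0,0,-1],[0.001,0,0.138,0,0,0,-1],[0.001,0,0.138,0,0,0,-1],[0.001,0,0.138,0,0,0,-1]]'; python3 - <<'E'
from h import *
from plant import ctrl,snapshot
print(togo([.5217,.2882,.1355],-77))
S={n:snapshot(n) for n in("side","top")}
pickle.dump(S,open("s13.pkl","wb"))
crop(S["side"],185,180,255,330,4,"s13c.png")
E
```

```text
clock: 23.12
tool_pos: [0.5237, 0.2883, 0.2254]
orientation: [-179.7, 0.1, -77.1]
force: [-0.1, 0.7, -0.1]
opening: 0.026
(array([-0.0002,  0.0024,  0.0899]), array([-0.0048,  0.0014, -0.001 ]))
```

View pics/s13c.png

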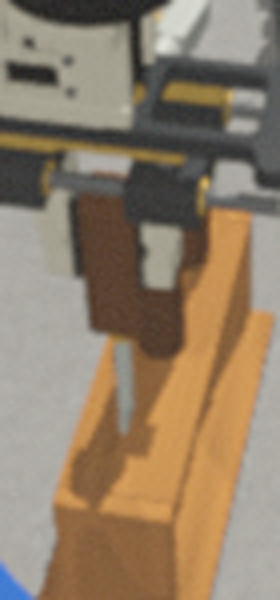

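```bash
python3 -m pendant '[[0,0,0,0,0,0,-1],[0,0,0,0,0,0,-1]]'; python3 - <<'E'
from h import *
from plant import ctrl,snapshot
print(togo([.5217,.2882,.1355],-77))
S=snapshot("side")
cv2.imwrite("pics/s14c.png",cv2.resize(S["image"][270:310,195:245],None,fx=14,fy=14,interpolation=cv2.INTER_CUBIC))
print((proj(S,[.5217,.2882,.097])-[195,270]+.5)*14)
E
```

```text
clock: 23.48
tool_pos: [0.5228, 0.2884, 0.2241]
orientation: [-179.8, 0.1, -77.0]
force: [-0.1, 0.1, -1.0]
opening: 0.0258
(array([0.0001, 0.0014, 0.0885]), array([-0.0033,  0.0015, -0.0007]))
[332.92971876 289.22011543]
```

View pics/s14c.png

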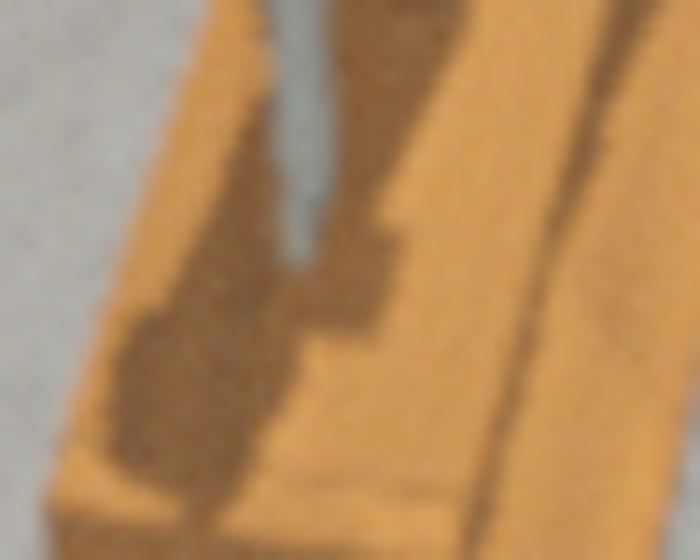

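```bash
python3 -m pendant '[[0,0.0014,0.008,-0.003,0.001,0,-1],[0,0.0014,0.016,-0.003,0.001,0,-1],[0,0.0014,0.022,-0.003,0.001,0,-1],[0,0.0014,0.022,-0.003,0.001,0,-1]]'; python3 - <<'E'
from h import *
from plant import ctrl,snapshot
print(togo([.5217,.2882,.1355],-77))
S=snapshot("side")
cv2.imwrite("pics/s15c.png",cv2.resize(S["image"][260:310,195:245],None,fx=12,fy=12,interpolation=cv2.INTER_CUBIC))
E
```

```text
clock: 24.02
tool_pos: [0.521, 0.2877, 0.2004]
orientation: [179.9, -0.1, -77.0]
force: [0.1, 0.1, -1.5]
opening: 0.0259
(array([-0.0004, -0.0009,  0.0649]), array([ 0.002 , -0.001 , -0.0007]))
```

View pics/s15c.png

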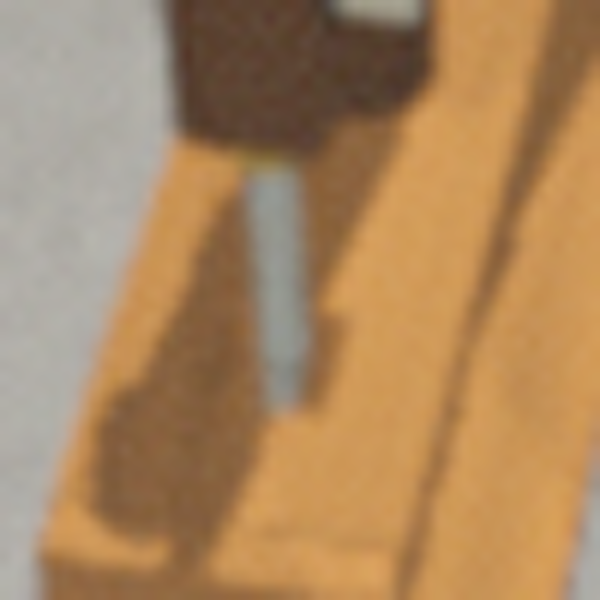

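```bash
python3 -m pendant '[[0,0,0.01,0,0,0,-1],[0,0,0.02,0,0,0,-1],[0,0,0.03,0,0,0,-1],[0,0,0.03,0,0,0,-1]]';python3 -m pendant '[[0,0,0.01,0,0,0,-1],[0,0,0.018,0,0,0,-1],[0,0,0.022,0,0,0,-1],[0,0,0.022,0,0,0,-1]]'; python3 - <<'E'
from h import *
from plant import ctrl,snapshot
print(togo([.5217,.2882,.1355],-77),ctrl.get_obs()["moment"])
E
```

```text
clock: 24.58
tool_pos: [0.5208, 0.2874, 0.17]
orientation: [179.9, -0.1, -77.1]
force: [-0.4, -0.9, -1.3]
opening: 0.026
clock: 25.08
tool_pos: [0.5212, 0.2878, 0.1489]
orientation: [179.9, -0.0, -77.0]
force: [0.2, -0.5, -1.1]
opening: 0.0256
(array([-0.0002, -0.0006,  0.0134]), array([ 0.0012, -0.0006, -0.0007])) [-0.02191489  0.08106813  0.0046609 ]
```

```bash
python3 -m pendant '[[0,0,0.004,0,0,0,-1],[0,0,0.005,0,0,0,-1],[0,0,0.005,0,0,0,-1]]';python3 -m pendant '[[0,0,0.003,0,0,0,-1],[0,0,0.005,0,0,0,-1],[0,0,0.005,0,0,0,-1]]';python3 -m pendant '[[0,0,0.002,0,0,0,-1],[0,0,0.002,0,0,0,-1]]'; python3 - <<'E'
from h import *
from plant import ctrl,snapshot
print(togo([.5217,.2882,.1355],-77),ctrl.get_obs()["moment"])
S=snapshot("side")
cv2.imwrite("pics/s16c.png",cv2.resize(S["image"][210:310,180:260],None,fx=6,fy=6,interpolation=cv2.INTER_CUBIC))
E
```

```text
clock: 25.45
tool_pos: [0.5212, 0.2879, 0.1443]
orientation: [180.0, -0.0, -77.0]
force: [0.3, -0.9, -0.5]
opening: 0.0258
clock: 25.82
tool_pos: [0.5211, 0.2879, 0.139]
orientation: [179.9, -0.0, -77.0]
force: [-0.4, 0.6, -1.4]
opening: 0.0258
clock: 26.08
tool_pos: [0.5212, 0.2878, 0.1371]
orientation: [179.9, -0.0, -77.0]
force: [-0.1, -0.8, -0.4]
opening: 0.0259
(array([-0.0002, -0.0006,  0.0016]), array([ 0.001 , -0.0003, -0.0008])) [ 0.03589964  0.09373451 -0.02282996]
```

View pics/s16c.png

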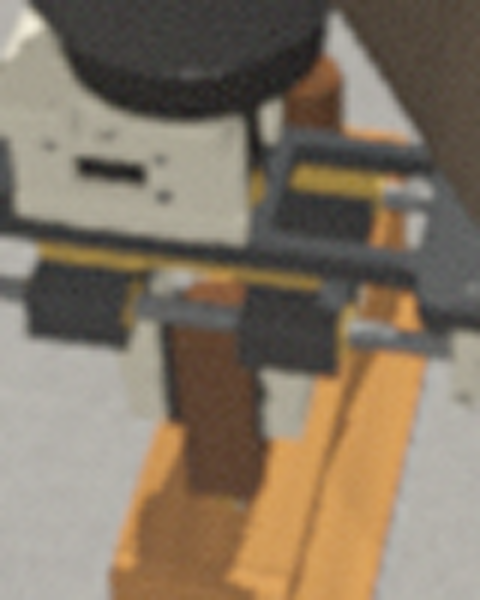

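```bash
python3 -m pendant '[[0,0,0.002,0,0,0,-1],[0,0,0.002,0,0,0,-1]]';python3 -m pendant '[[0,0,0.0015,0,0,0,-1],[0,0,0.0015,0,0,0,-1]]';python3 -m pendant '[[0,0,0.0015,0,0,0,-1],[0,0,0.0015,0,0,0,-1]]'
```

```text
clock: 26.38
tool_pos: [0.5211, 0.2879, 0.135]
orientation: [179.9, -0.0, -77.0]
force: [0.3, -0.3, -1.6]
opening: 0.0261
clock: 26.62
tool_pos: [0.5214, 0.288, 0.1341]
orientation: [180.0, -0.0, -77.0]
force: [-2.0, 0.0, 2.2]
opening: 0.026
clock: 26.88
tool_pos: [0.5214, 0.288, 0.134]
orientation: [-180.0, 0.0, -77.0]
force: [-5.0, -1.3, 12.1]
opening: 0.0258
```

```bash
python3 -m pendant '[[0,0,-0.0013,0,0,0,-1],[0,0,-0.0013,0,0,0,-0.3],[0,0,-0.0013,0,0,0,0.2],[0,0,-0.0013,0,0,0,0.6],[0,0,-0.0013,0,0,0,0.9],[0,0,-0.0013,0,0,0,0.9],[0,0,-0.0013,0,0,0,0.9]]'; python3 - <<'E'
from h import *
from plant import snapshot
S=snapshot("side")
cv2.imwrite("pics/s17c.png",cv2.resize(S["image"][210:330,160:270],None,fx=5,fy=5,interpolation=cv2.INTER_CUBIC))
E
```

```text
clock: 27.75
tool_pos: [0.5212, 0.2879, 0.1335]
orientation: [180.0, -0.0, -77.0]
force: [-0.5, 0.3, -0.5]
opening: 0.075
```

View pics/s17c.png

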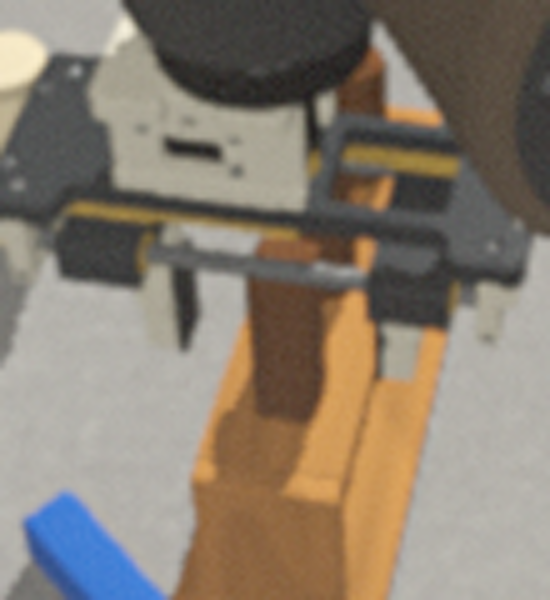

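Seated upright and released; now retreat straight up, then look again.

```bash
python3 -m pendant '[[0,0,-0.03,0,0,0,1],[0,0,-0.08,0,0,0,1],[0,0,-0.14,0,0,0,1],[0,0,-0.2,0,0,0,1],[0.06,0,-0.2,0,0,0,1],[0.12,0,-0.2,0,0,0,1],[0.17,0,-0.2,0,0,0,1],[0.17,0,-0.2,0,0,0,1],[0.17,0,-0.2,0,0,0,1]]'; python3 - <<'E'
from h import *
from plant import snapshot
S={n:snapshot(n) for n in("side","top")}
pickle.dump(S,open("s18.pkl","wb"))
cv2.imwrite("pics/s18.png",S["side"]["image"]);cv2.imwrite("pics/t18.png",S["top"]["image"])
crop(S["side"],190,205,270,325,4.5,"s18c.png")
S0=pickle.load(open("s1.pkl","rb"))
f=lambda s:cv2.resize(s["top"]["image"][160:230,285:365],None,fx=5,fy=5,interpolation=cv2.INTER_CUBIC)
cv2.imwrite("pics/jaw2.png",np.hstack([f(S0),f(S)]))
E
```

```text
clock: 28.92
tool_pos: [0.5595, 0.1223, 0.3336]
orientation: [180.0, 0.0, -77.1]
force: [-0.4, 0.6, 0.1]
opening: 0.0878
```

View pics/s18.png

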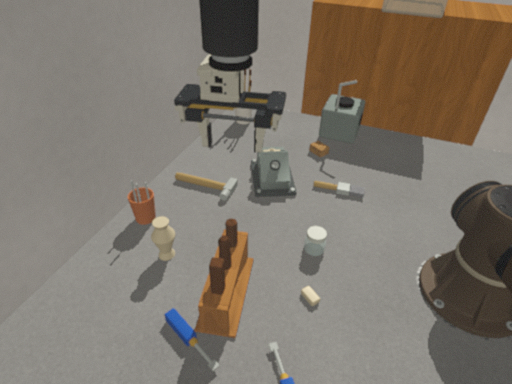

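View pics/s18c.png

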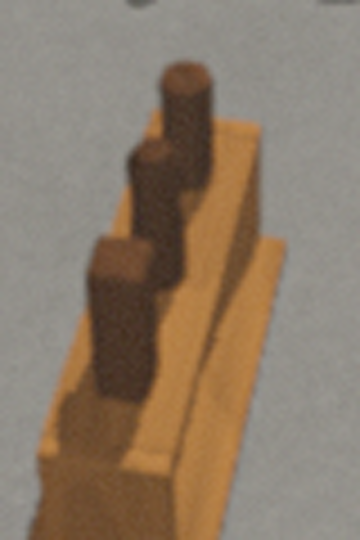

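View pics/jaw2.png

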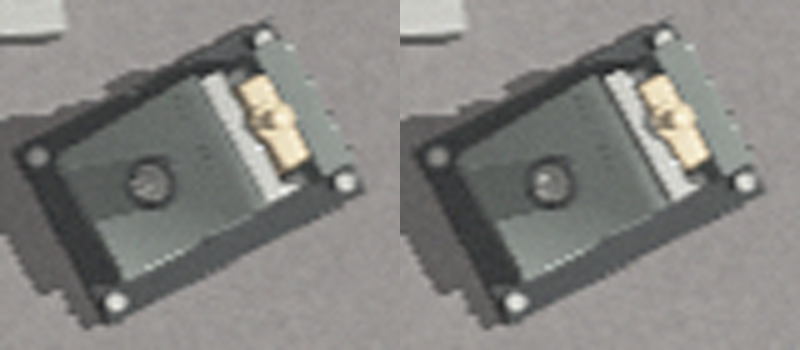

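```bash
python3 - <<'E'
from plant import ctrl
print(ctrl.close_job(), ctrl.get_obs()["clock"])
E
```

```text
the job is handed in; nothing more can be done
the job is handed in; nothing more can be done
```

The screw is turned to its stop, the jaw has closed on the plaque, and the screwdriver is back in its own hole. I handed the job in at about 29 s of the 64 s allowed.

**What I did:** I took the square dark-wood driver from its end hole and set the blade on the screw. It dropped about 6 mm into the slot at a tool angle of about 0.65 rad. I turned it clockwise until the axial moment rose from about 0.2 to 0.6 N m, which I took as the stop. I then eased back within the slot's play and withdrew. The driver seated at the same height it was taken from, and I let go.

**Last checks:**
- **Jaw:** in the top image it stands against the plaque, moved from where it started.
- **Driver:** it hangs upright in its own hole, with the gripper clear of it.
- **Neighbours:** the awl, the rasp and the other listed items in view look unmoved. I judged this by eye.
- **Forces:** the highest wrist force I saw was about 25 N.

**What was unclear or disagreed:**
- **Slot angle:** I could not read it in the images, because the head is shaded and too small. I found the slot by touch, and "home" rests on the moment rise and the jaw's position.
- **Turning angle:** the tool had reached about 2.29 rad when the moment clearly rose and about 2.45 rad at the end. That is above 1.95, and I put it down to slot play and the driver twisting in the grip.
- **Driver position in the grip:** the two cameras disagreed by 2–3 mm.
- **Blue look-alikes:** the two standing near the rack fell over early on, before the arm had reached the rack. I left them where they lay.

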